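# Load a tube into the UV chest with the lamp switched off, then switch it on

## Robot

A 6-joint arm with a two-finger parallel gripper is mounted at the origin on a cart in front of the work surface, level with it; the furniture and walls round the work are solid. World frame = base frame: x ahead of the robot, y to its left, z up, the work surface at z = 0. Lengths are in m, angles in rad, forces in N, time in s.
With the tool pointing down it reaches from about 0.35 to 0.975 m from the base axis. Payload 4.9 kg.
Tool frame: the origin (TCP) lies on the centre line of the jaws, within the pads' length; the fingertips stand env.tip_reach ahead of it and the grasp point (between the pads) lies 2 mm behind it (env.tip_reach is the distance from the TCP to the fingertips, in m); z points along the fingers, y is the direction in which the jaws open and shut (so a half turn about z gives the same grasp; the last joint's range is limited). The gripper opens to 85 mm and grips with 20 to 120 N. Pads are 22 mm wide; open, the fingers measure 114 mm over their backs; the gripper's body (76 mm by 85 mm) begins 54 mm behind the grasp point. The pads swing forward as they close: fully open they stand 13 mm farther back than shut.
Start: joints at [1.125, 0.053, 1.613, -0, 1.476, -0.119], TCP at [0.201, 0.592, 0.218] pointing down, gripper open.
Joint ranges: [-3.01, 3.01], [-1.01, 2.22], [0.06, 2.58], [-1.02, 4.17], [0.09, 2.62], [-3.14, 3.14]. Speed limits (rad/s): [2.57, 2.57, 3.14, 3.14, 3.14, 3.14].

## Interface

Orientations are given as [roll, pitch, yaw] about the fixed x, y, z axes, in that order (R = Rz(yaw) Ry(pitch) Rx(roll)).
In Python, from station import state, viewer, hand_in, env gives the robot as it stands.
- The arm moves only by the tool play_rows, never from a script. Its argument "series" is a list of rows, each an object of numbers: "dx", "dy", "dz": the shift along the tool's x, y, z in cm; "wx", "wy", "wz": the turn, a rotation vector about the tool's x, y, z in rad; "fingers": the finger opening in cm, from 0 to 8.54. A call has 1 to 8 rows; each row shifts and turns the commanded pose from where the row before left it, along the tool's axes as they then stand; what a row does not reach is not made up. A row lasts 1/10 s, in which the tool goes at most 50 mm and 8.59 degrees, less where a joint would pass 70% of its speed; a pose out of reach is approached as far as the arm can. A call with a gripper value outside its range is refused whole. The fingers move at their own pace and stop on an object; "squeeze" is the grip in N (left out, the last holds). Time passes only in rows, so rows that do not move let the fingers close. It gives the time, the measured TCP pose, the force and the opening at its end, in the units of the state.
- state(): the state, without advancing time (a new reading comes with each control period).
- viewer.snapshot(name): name is "scene" or "top"; returns (picture, depth): 384x512x3 uint8, blue, green, red; 384x512 float32, m along the optical axis (not along the pixel's ray), 0 where there is no reading.
- viewer.calibration(name): a dict with "camera_matrix" (3x3 intrinsics, pixels), "extrinsics" (4x4, takes a point from camera to world coordinates). Camera axes: x right, y up, looking along -z (the intrinsics and any distortion apply to the point x, -y, -z); pixel columns grow to the right and rows downward; lengths in m; the calibration is good to about 2 mm. A picture is of the moment at which its call begins. calibration takes no time and is no camera call.
- hand_in(): hands the job in, once; it reports no verdict.
The state is a dict: "time_s": time; "joints": joint angles; "qvel": joint speeds; "tau": joint torques, N m; "tool_pos": TCP position; "eef_rot": TCP orientation; "ft_force": force on the tool from outside, world axes, zero at the start; "ft_torque": the same for the moment, N m; "width": finger opening in m.
Only numpy, scipy, OpenCV 4.12 (cv2) and the standard library are available. Lean on these libraries where they do the work, as an engineer would, in place of code of your own. Each camera call takes 0.05 s, during which the arm holds its last target.

## Task

Get the capped plastic tube lying on the bench into the white UV chest: first flip the lamp switch - the long bat toggle on the grey box - off (toward you), only then lift the chest's lid fully upright by its bar, lay the tube gently flat on the chest floor and let go of it. Shut the lid fully and, once it is shut, flip the lamp switch back on (away from you). Leave the short toggle, the small bottle and the timer as they are.

Things in the scene. Friction and masses are not known exactly. Their poses are not given: they have to be found in the camera images.
- chest: White open-topped UV chest fixed to the bench, outside 140 (x) x 190 (y) x 65 (z) mm, walls and floor 5 mm thick, so inside 130 x 180 and 60 deep. Origin: centre of its underside. z up; its -x side, with the bar handle in front, faces the robot (turned up to 0.2 rad); the lid hinges along the top of its +x side.
- lid_hinge (a point): Middle of the lid's hinge line, on the chest's top rear edge, 65 mm above the bench; the hinge runs along the chest's y axis.
- lid_bar (a point): Middle of the round steel bar handle in front of the lid: 10 mm thick, 100 mm long along the chest's y, standing 45 mm out from the chest's front wall on two end posts (so 35 mm of free space between bar and lid edge, 90 mm between posts). It lies 185 mm in front of the hinge line and, with the lid shut, 6 mm above it (71 mm above the bench). The bar can turn between the fingers while the lid swings.
- lid (a joint): Lid angle in rad: 0 shut, 1.57 upright, 1.8 at its stop, leaning back. Lid: 144 x 194 x 12 mm, on top a grey lamp hood 50 x 140 mm, 21 mm high. It weighs 0.25 kg; its stiff hinge holds it wherever it is left (lifting at the bar takes about 2.5 N, pushing it shut about 2 N). Starts shut.
- switch_box: Grey switch box fixed to the bench, 100 (x) x 130 (y) x 50 (z) mm, to the left or right of the chest. Origin: centre of its underside. Its -x side faces the robot (turned up to 0.3 rad). Two steel bat toggles stand on its top and swing along its x axis: the long one 36 mm to its +y (left), the short one 36 mm to its -y (right).
- lamp_toggle (a joint): Long toggle, the lamp switch, in rad: 0 off (leaning 0.4 rad to the box's -x, toward the robot), 0.8 on (leaning 0.4 rad to +x, away). Snaps over at the centre, 0.4, and then goes to its stop by itself; takes about 1.2 N at the tip. Starts on.
- lamp_toggle_tip (a point): Tip, on the axis, of the long toggle: bat 50 mm long, 7 mm thick at its root and 11 mm at its tip (its solid shape is a rod about 10 mm thick), pivoting 52 mm above the bench at x = 0, y = +36 mm of the switch box. The tip stands 98 mm above the bench.
- fan_toggle (a joint): Short toggle in rad, 0 leaning to the box's -x (where it starts), 0.8 leaning to +x. Leave it.
- fan_toggle_tip (a point): Tip of the short toggle: bat 22 mm long, 9 mm thick, pivot 52 mm above the bench at x = 0, y = -36 mm of the switch box; its tip is 72 mm above the bench.
- tube_center (a point): Centre of the capped plastic tube lying on the bench, on the side of the chest where the switch box is not: 116 mm long along its own y, 34 mm thick, so this point is 17 mm above what it lies on. It lies flat and does not roll. Weighs 15 to 30 g.
- bottle: Small capped glass bottle, 43 mm across, 86 mm high, loose, left of the chest. Origin: centre of its underside. Bystander.
- timer: Flat white timer, 64 x 66 x 19 mm, loose, right of the chest. Origin: centre of its underside. Bystander.
- tube: The same tube; origin at the middle of its underside, 17 mm below tube_center; its long axis is its y.
Not all that is in view belongs to the job. There is more than one size of the switch_box; the job needs the larger.

How it is judged:
On the way, in this order (a step that is already met when the one before it is completed fails the run):
1. the long toggle is flipped off, lid still shut (value of joint lamp_toggle below 0.15 rad and value of joint lid below 0.1 rad), for 0.2 s.
2. the lid is up (beyond 1.3 rad) (value of joint lid above 1.3 rad), for 0.2 s.
3. the tube lies flat on the chest floor, released, with the lid still up (x of tube_center in the frame of chest between -0.055 and 0.055 m and y of tube_center in the frame of chest between -0.045 and 0.045 m and z of tube_center in the frame of chest below 0.035 m and contact force between tube and the fingers below 0.1 N and value of joint lid above 1 rad), for 0.2 s.
4. the lid is shut over the tube, lamp still off (x of tube_center in the frame of chest between -0.055 and 0.055 m and y of tube_center in the frame of chest between -0.045 and 0.045 m and z of tube_center in the frame of chest below 0.035 m and value of joint lid below 0.05 rad and value of joint lamp_toggle below 0.15 rad), for 0.2 s.
5. the long toggle is flipped on (value of joint lamp_toggle above 0.65 rad and value of joint lid below 0.05 rad), for 0.2 s.
At the end, for the whole second after the job is handed in: The tube lies at rest on the chest floor (its centre within the chest, under 35 mm above the bench), the lid is shut (under 0.05 rad), the long toggle is on (over 0.65 rad) and the short toggle is still at its start (under 0.15 rad) (all of step 5 and x of tube_center in the frame of chest between -0.055 and 0.055 m and y of tube_center in the frame of chest between -0.045 and 0.045 m and z of tube_center in the frame of chest below 0.035 m and value of joint fan_toggle below 0.15 rad and linear speed of tube below 0.05 m/s); the robot touches nothing.
It fails at once if the lid is opened (over 0.15 rad) while the lamp switch is on (value of joint lid above 0.15 rad and value of joint lamp_toggle above 0.4 rad).
It fails at once if the short toggle is flipped (value of joint fan_toggle above 0.4 rad).
It fails at once if the tube is dropped or thrown into the chest (faster than 0.6 m/s inside it) (x of tube_center in the frame of chest between -0.055 and 0.055 m and y of tube_center in the frame of chest between -0.045 and 0.045 m and z of tube_center in the frame of chest below 0.07 m and linear speed of tube above 0.6 m/s).
It fails at once if the bottle is moved more than 30 mm or tipped (distance of bottle from where it was at the start of the episode above 0.03 m or angle between bottle's own z axis and vertical above 0.5 rad).
It fails at once if the timer is moved more than 30 mm (distance of timer from where it was at the start of the episode above 0.03 m).
It also fails if it takes over 72 s, if anything falls off the work surface, if the arm or the gripper's body presses on something with over 40 N, if the wrist force passes 120 N, or if a joint passes its speed limit or range.

## Working session

There is one attempt and no reset: what is moved stays moved. The work goes in short steps, Python scripts to look and compute and a tool call to move; the robot and the scene stay as the last step left them, time stands still between calls to the robot, and variables do not carry over. Pictures are saved under pics/ and viewed, and the job is handed in when it is done.

Besides the shell and the picture viewer there is one more tool, called after ">>>" by a JSON object that holds its "api" and its "payload", one argument or row to a line. play_rows: Moves the arm, as the interface text tells. Its arguments: {"type":"object","properties":{"series":{"type":"array"},"squeeze":{"type":"number"}},"required":["series"]}

```bash
ls; mkdir -p pics
cat > h.py <<'E'
import numpy as np, cv2
from station import state, viewer, hand_in, env
def snap(n,tag):
    p,d=viewer.snapshot(n); cv2.imwrite(f'pics/{tag}.png',p); np.save(f'pics/{tag}_d.npy',d); return p,d
def px2w(n,u,v,d):
    c=viewer.calibration(n);K=np.array(c['camera_matrix']);E=np.array(c['extrinsics'])
    x=(u-K[0,2])/K[0,0]*d; y=(v-K[1,2])/K[1,1]*d
    return (E@np.array([x,-y,-d,1]))[:3]
def ray(n,u,v):
    c=viewer.calibration(n);o=np.array(c['extrinsics'])[:3,3]; p=px2w(n,u,v,1.0); return o,(p-o)
def at_z(n,u,v,z):
    o,r=ray(n,u,v); return o+r*(z-o[2])/r[2]
def w2px(n,p):
    c=viewer.calibration(n);K=np.array(c['camera_matrix']);E=np.array(c['extrinsics'])
    q=np.linalg.inv(E)@np.append(p,1); q=np.array([q[0],-q[1],-q[2]]); q=K@q; return q[:2]/q[2]
def tri(n1,a,n2,b):
    o1,r1=ray(n1,*a);o2,r2=ray(n2,*b)
    t=np.linalg.lstsq(np.c_[r1,-r2],o2-o1,rcond=None)[0]
    p,q=o1+r1*t[0],o2+r2*t[1]; return (p+q)/2,np.linalg.norm(p-q)
E
python3 - <<'E'
from h import *
print(state(), env.tip_reach)
for n in('scene','top'):
    p,d=snap(n,n+'0'); c=viewer.calibration(n); print(c); 
    cv2.imwrite(f'pics/{n}0b.png',cv2.resize(p,(800,600),interpolation=cv2.INTER_CUBIC))
E
```

```text
pics
{'time_s': 0.0, 'joints': array([ 1.12500998e+00,  5.33226579e-02,  1.61431107e+00, -1.16368424e-05,
        1.47599818e+00, -1.18971774e-01]), 'qvel': array([ 0.00076638,  0.00116523,  0.00045159,  0.0003831 , -0.00196042,
        0.0007446 ]), 'tau': array([ 1.22156252e-03, -3.93701327e+01, -3.70172024e+01, -6.11573682e-05,
        7.25929698e-03, -2.47681436e-05]), 'tool_pos': array([0.20034282, 0.59132539, 0.21627405]), 'eef_rot': array([-3.13956643e+00, -2.30541987e-04,  2.81477896e+00]), 'ft_force': array([-0.4133699 ,  0.04823716, -0.71217111]), 'ft_torque': array([ 0.02973403, -0.04212554,  0.00991278]), 'width': 0.0857755590584204} 0.017
{'camera_matrix': array([[478.40920215,   0.        , 252.97809264],
       [  0.        , 478.40920215, 183.2841322 ],
       [  0.        ,   0.        ,   1.        ]]), 'extrinsics': array([[ 0.89469084,  0.34875689, -0.27910022,  0.0086214 ],
       [-0.44644482,  0.67764105, -0.58437114, -0.92133078],
       [-0.0146737 ,  0.64743435,  0.76197995,  1.50291818],
       [ 0.        ,  0.        ,  0.        ,  1.        ]])}
{'camera_matrix': array([[353.01910558,   0.        , 255.57097193],
       [  0.        , 353.01910558, 193.04326109],
       [  0.        ,   0.        ,   1.        ]]), 'extrinsics': array([[ 0.11720791,  0.97247279, -0.2013926 ,  0.31756433],
       [-0.9930916 ,  0.1159146 , -0.01824493,  0.16516532],
       [ 0.00560165,  0.20213975,  0.97934067,  1.14158602],
       [ 0.        ,  0.        ,  0.        ,  1.        ]])}
```

View pics/scene0b.png

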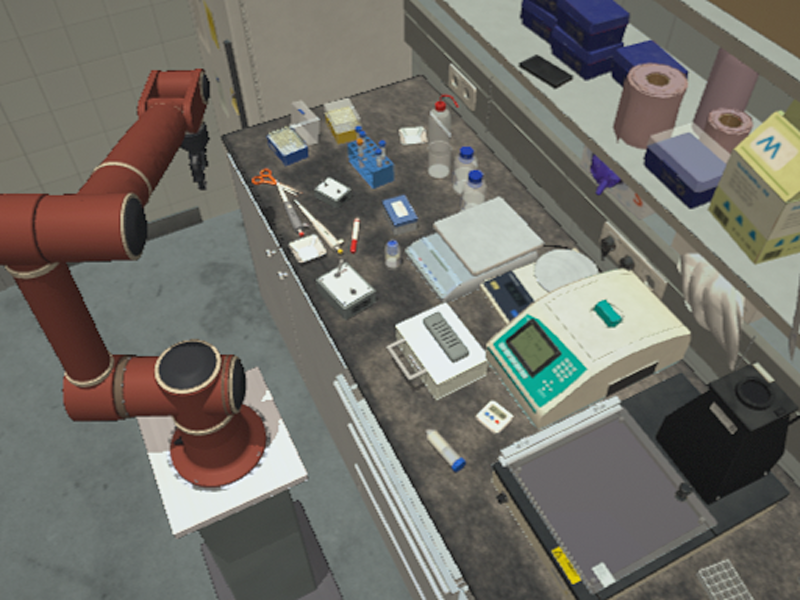

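View pics/top0b.png

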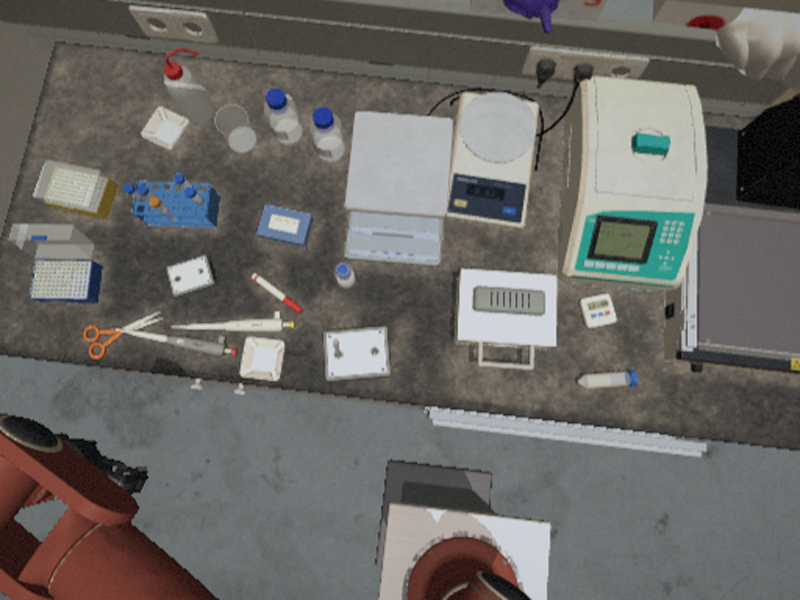

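Two switch boxes are in view. The larger is at top-view (356,353) and the smaller at (191,275), both in the 800-px picture. The larger one has a long and a short toggle and sits next to the chest, so it fits; I'll confirm it in crops.

Run:
```python
from h import *
def crop(tag,u0,v0,w,h,s,out):
    p=cv2.imread(f'pics/{tag}.png')[v0:v0+h,u0:u0+w]
    p=cv2.resize(p,None,fx=s,fy=s,interpolation=cv2.INTER_CUBIC)
    for i in range(0,w,10): cv2.putText(p,str(u0+i),(i*s,8),0,.3,(0,0,255),1); cv2.line(p,(i*s,10),(i*s,14),(0,0,255),1)
    for i in range(0,h,10): cv2.putText(p,str(v0+i),(0,i*s+4),0,.3,(0,0,255),1)
    cv2.imwrite(f'pics/{out}.png',p)
crop('top0',195,195,80,60,10,'c1')
crop('scene0',195,160,60,45,12,'c2')
crop('top0',280,165,140,95,5,'c3')
crop('scene0',240,185,100,125,5,'c4')
```

```text
(no output)
```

View pics/c1.png

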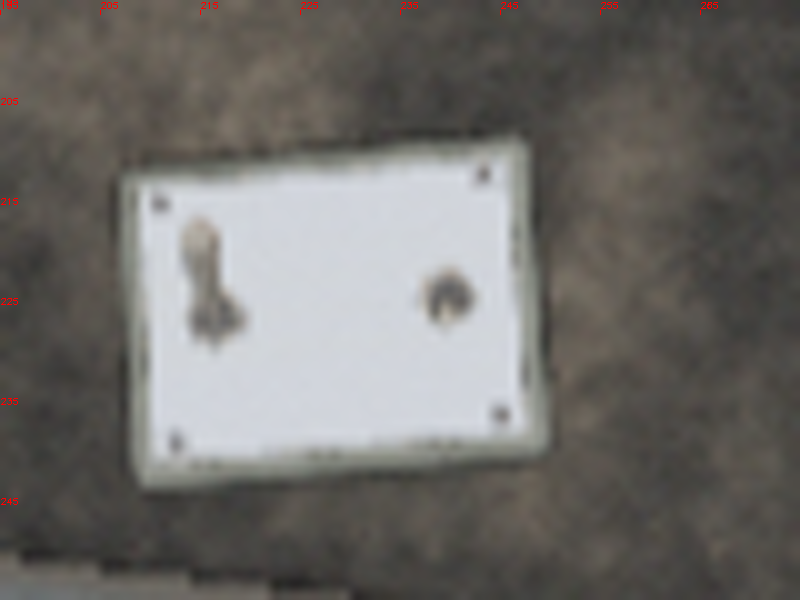

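View pics/c2.png

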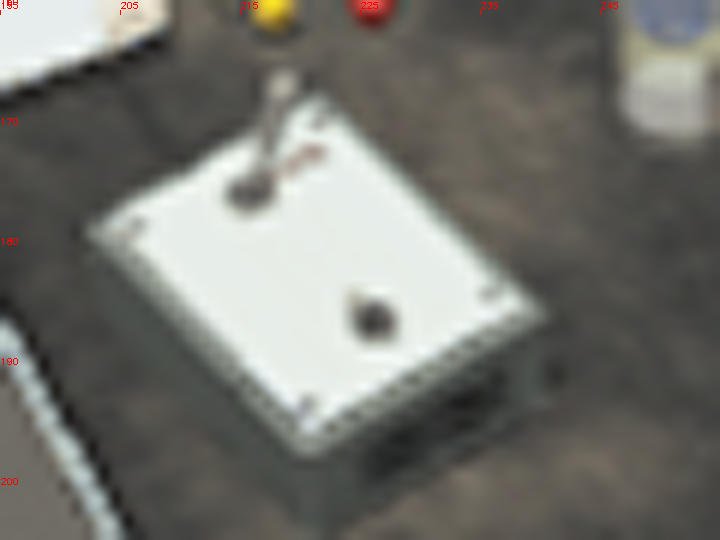

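View pics/c3.png

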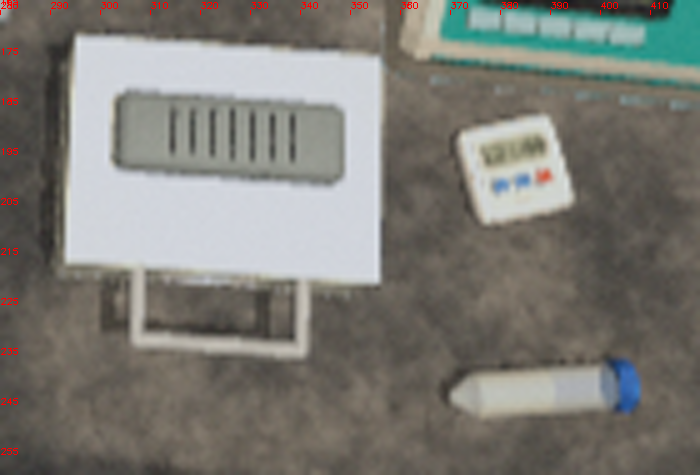

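View pics/c4.png

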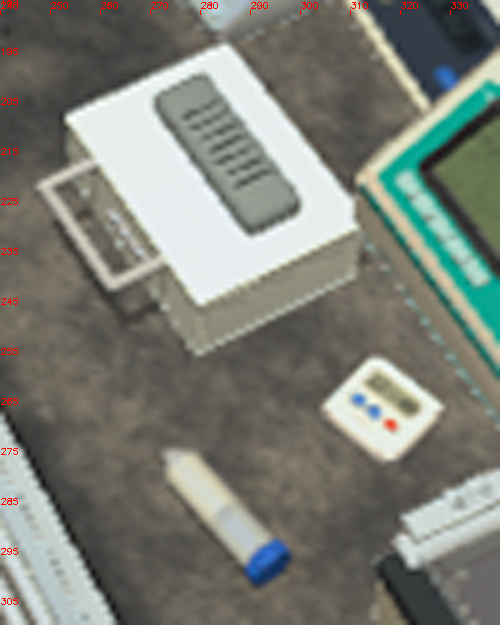

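Confirmed: the larger box has a long bat, leaning away (on), and a short one leaning toward the robot. In the crop `c1` its long tip is at about (214.5,217.7) px. Next I triangulate.

```bash
cat > m.py <<'E'
from h import *
T=lambda x,y,u0,v0,s:(u0+(x+.5)/s-.5, v0+(y+.5)/s-.5)
d_t=np.load('pics/top0_d.npy')
c1=lambda x,y:T(x,y,195,195,10); c2=lambda x,y:T(x,y,195,160,12)
c3=lambda x,y:T(x,y,280,165,5); c4=lambda x,y:T(x,y,240,185,5)
def g(n,a,b):
    p,e=tri('top',a,'scene',b); u,v=a; dd=d_t[int(round(v)),int(round(u))]
    print(n,p.round(4),'gap',round(e,4),'depth',px2w('top',u,v,dd).round(4)); return p
s=[g('sc',c1(*a),c2(*b)) for a,b in [((160,204),(320,118)),((483,174),(492,292)),((501,414),(308,404)),((177,442),(132,228))]]
print('box mean',np.mean(s,0),'yaw',np.arctan2(*( (s[0]+s[1]-s[2]-s[3])[[1,0]])), np.arctan2(-(s[0]-s[1]+s[3]-s[2])[0],(s[0]-s[1]+s[3]-s[2])[1]))
g('longtip',c1(200,232),c2(285,80)); g('longroot',c1(216,318),c2(250,190)); g('short',c1(447,296),c2(372,318))
l=[g('lid',c3(*a),c4(*b)) for a,b in [((75,36),(228,45)),((381,57),(357,228)),((379,283),(200,305)),((65,263),(67,118))]]
print('lid mean',np.mean(l,0)); v=l[0]-l[1]+l[3]-l[2]; print('yaw',np.arctan2(-v[0],v[1])); v=l[0]-l[3]+l[1]-l[2]; print(np.arctan2(v[1],v[0]))
b=[g('bar',c3(137,344),c4(46,185)),g('bar',c3(304,350),c4(115,283))]; print('bar mean',np.mean(b,0),np.arctan2(-(b[0]-b[1])[0],(b[0]-b[1])[1]))
t=[g('tube',c3(450,395),c4(172,458)),g('tubecap',c3(638,387),c4(272,567))]; print(np.mean(t,0),np.linalg.norm(t[0]-t[1]),np.arctan2(-(t[0]-t[1])[0],(t[0]-t[1])[1]))
E
python3 m.py
python3 - <<'E'
from h import *
# point cloud of tube and bottle from depth
d=np.load('pics/top0_d.npy')
for n,(u0,u1,v0,v1) in dict(tube=(366,412,232,252),bottle=(210,230,164,186),timer=(368,398,185,212)).items():
    P=np.array([px2w('top',u,v,d[v,u]) for u in range(u0,u1) for v in range(v0,v1) if d[v,u]>0])
    Q=P[P[:,2]>0.008]; print(n,len(Q),Q.min(0).round(3),Q.max(0).round(3),Q.mean(0).round(3), 'bench',np.median(P[P[:,2]<=0.008,2]))
    if n=='tube':
        r=cv2.minAreaRect((Q[:,:2]*1000).astype(np.float32)); print(r)
E
```

```text
sc [0.4565 0.3158 0.0542] gap 0.0016 depth [0.4553 0.3155 0.0577]
sc [0.4763 0.2177 0.0553] gap 0.0008 depth [0.4769 0.2177 0.054 ]
sc [0.4032 0.2031 0.0537] gap 0.0011 depth [0.4041 0.2031 0.0498]
sc [0.3827 0.3009 0.0519] gap 0.0022 depth [0.3837 0.3006 0.0523]
box mean [0.42967606 0.2593935  0.05376648] yaw 0.1983405326014364 0.20333909174374964
longtip [0.4413 0.2971 0.1   ] gap 0.0034 depth [0.4434 0.2971 0.0969]
longroot [0.4221 0.2934 0.058 ] gap 0.0004 depth [0.422  0.2931 0.0606]
short [0.4364 0.2241 0.0572] gap 0.0021 depth [0.4378 0.224  0.0541]
lid [0.6192 0.0717 0.0734] gap 0.0001 depth [0.6177 0.0721 0.0784]
lid [ 0.6244 -0.119   0.072 ] gap 0.0084 depth [ 0.6209 -0.1129  0.0989]
lid [ 0.4863 -0.1267  0.0746] gap 0.0005 depth [ 0.4858 -0.1262  0.0762]
lid [0.4763 0.0641 0.0749] gap 0.0013 depth [0.4749 0.0648 0.0801]
lid mean [ 0.55156061 -0.02748289  0.07370816]
yaw 0.03989225334868564
0.05415663623245587
bar [0.4337 0.016  0.0751] gap 0.0039 depth [0.4315 0.0168 0.0779]
bar [ 0.4406 -0.0839  0.0761] gap 0.0013 depth [ 0.4401 -0.0841  0.0746]
bar mean [ 0.43713375 -0.03397653  0.07561841] 0.06873808942597844
tube [ 0.4299 -0.1935  0.0102] gap 0.0001 depth [ 0.4285 -0.1889  0.0251]
tubecap [ 0.4465 -0.3052  0.0274] gap 0.0013 depth [ 0.4462 -0.3019  0.0355]
[ 0.43820733 -0.24935431  0.01881324] 0.11414388079648075 0.14795717291236768
tube 347 [ 0.417 -0.305  0.015] [ 0.463 -0.19   0.041] [ 0.437 -0.249  0.028] bench 0.00028624389436626707
((438.2704162597656, -246.74862670898438), (32.25749969482422, 115.21490478515625), 9.631945610046387)
bottle 222 [0.564 0.282 0.01 ] [0.631 0.326 0.089] [0.586 0.301 0.06 ] bench 0.0001279118160339987
timer 389 [ 0.541 -0.265  0.008] [ 0.618 -0.187  0.024] [ 0.579 -0.225  0.016] bench 0.00039468455979463357
```

The triangulated positions agree with the stated geometry:
- **Switch box:** centre (0.430, 0.259), yaw 0.20.
- **Bar:** (0.437, -0.034).
- **Chest:** centre about (0.552, -0.028), yaw about 0.055.
- **Tube:** (0.438, -0.249), yaw 0.16.

First I turn the tool and close the fingers.

>>> {"api": "play_rows", "payload": {
  "series": [
    {"wz":0.131,"fingers":0},
    {"wz":0.131,"fingers":0},
    {"wz":0.131,"fingers":0},
    {"wz":0.131,"fingers":0},
    {"wz":0.131,"fingers":0},
    {"wz":0.131,"fingers":0},
    {"wz":0.131,"fingers":0},
    {"wz":0.131,"fingers":0}
  ]
}}

```text
validation failed for argument at $.se...
```

```bash
cat > go.py <<'E'
import sys; from h import *
from scipy.spatial.transform import Rotation as R
s=state(); t=np.array(s['tool_pos']); M=R.from_euler('xyz',s['eef_rot'])
print('t',round(s['time_s'],2),'pos',t.round(4),'rpy',np.round(s['eef_rot'],3),'F',np.round(s['ft_force'],1),'w',round(s['width'],4))
if len(sys.argv)>3:
    g=np.array([float(x) for x in sys.argv[1:4]]); print('shift cm',(M.inv().apply(g-t)*100).round(2))
    if len(sys.argv)>4:
        r,p,y=np.pi,0,float(sys.argv[4]); print('turn',(M.inv()*R.from_euler('xyz',[r,p,y])).as_rotvec().round(3))
E
python3 go.py .4767 .3056 .19 1.77
```

```text
t 0.1 pos [0.2004 0.5914 0.2164] rpy [-3.14  -0.     2.815] F [0.2 0.4 0.1] w 0.0852
shift cm [-35.35 -18.19   2.66]
turn [-2.000e-03  1.000e-03  1.045e+00]
```

>>> {"api": "play_rows", "payload": {
  "series": [
    {"dx":0,"dy":0,"dz":0,"wx":0,"wy":0,"wz":0.13,"fingers":0},
    {"dx":0,"dy":0,"dz":0,"wx":0,"wy":0,"wz":0.13,"fingers":0},
    {"dx":0,"dy":0,"dz":0,"wx":0,"wy":0,"wz":0.13,"fingers":0},
    {"dx":0,"dy":0,"dz":0,"wx":0,"wy":0,"wz":0.13,"fingers":0},
    {"dx":0,"dy":0,"dz":0,"wx":0,"wy":0,"wz":0.13,"fingers":0},
    {"dx":0,"dy":0,"dz":0,"wx":0,"wy":0,"wz":0.13,"fingers":0},
    {"dx":0,"dy":0,"dz":0,"wx":0,"wy":0,"wz":0.13,"fingers":0},
    {"dx":0,"dy":0,"dz":0,"wx":0,"wy":0,"wz":0.13,"fingers":0}
  ],
  "squeeze": 30
}}

```text
time_s: 0.9
tool_pos: [0.2005, 0.5916, 0.2168]
eef_rot: [-3.141, 0.001, 1.769]
ft_force: [-1.0, 0.2, 0.4]
width: -0.0002
```

```bash
python3 go.py .4767 .3056 .19 1.77
```

```text
t 0.9 pos [0.2005 0.5916 0.2168] rpy [-3.141e+00  1.000e-03  1.769e+00] F [-1.   0.2  0.4] w -0.0002
shift cm [-33.48  21.44   2.69]
turn [-0.001  0.001 -0.001]
```

>>> {"api": "play_rows", "payload": {
  "series": [
    {"dx":-4.1,"dy":2.6,"dz":0,"wx":0,"wy":0,"wz":0,"fingers":0},
    {"dx":-4.1,"dy":2.6,"dz":0,"wx":0,"wy":0,"wz":0,"fingers":0},
    {"dx":-4.1,"dy":2.6,"dz":0,"wx":0,"wy":0,"wz":0,"fingers":0},
    {"dx":-4.1,"dy":2.6,"dz":0,"wx":0,"wy":0,"wz":0,"fingers":0},
    {"dx":-4.1,"dy":2.6,"dz":0,"wx":0,"wy":0,"wz":0,"fingers":0},
    {"dx":-4.1,"dy":2.6,"dz":0,"wx":0,"wy":0,"wz":0,"fingers":0},
    {"dx":-4.1,"dy":2.6,"dz":0,"wx":0,"wy":0,"wz":0,"fingers":0},
    {"dx":-4.1,"dy":2.6,"dz":0,"wx":0,"wy":0,"wz":0,"fingers":0}
  ]
}}

```text
time_s: 1.7
tool_pos: [0.4716, 0.3111, 0.217]
eef_rot: [-3.141, 0.0, 1.775]
ft_force: [0.8, 0.0, -0.3]
width: 0.0
```

```bash
python3 go.py .4767 .3056 .095 1.77
```

```text
t 1.7 pos [0.4716 0.3111 0.217 ] rpy [-3.141  0.     1.775] F [ 0.8  0.  -0.3] w 0.0
shift cm [-0.64  0.4  12.2 ]
turn [-0.001  0.     0.005]
```

>>> {"api": "play_rows", "payload": {
  "series": [
    {"dx":-0.5,"dy":0.4,"dz":0,"wx":0,"wy":0,"wz":0,"fingers":0},
    {"dx":0,"dy":0,"dz":3,"wx":0,"wy":0,"wz":0,"fingers":0},
    {"dx":0,"dy":0,"dz":3.5,"wx":0,"wy":0,"wz":0,"fingers":0},
    {"dx":0,"dy":0,"dz":3.5,"wx":0,"wy":0,"wz":0,"fingers":0},
    {"dx":0,"dy":0,"dz":2.2,"wx":0,"wy":0,"wz":0,"fingers":0},
    {"dx":0,"dy":0,"dz":0,"wx":0,"wy":0,"wz":0,"fingers":0}
  ]
}}

```text
time_s: 2.3
tool_pos: [0.472, 0.3078, 0.0906]
eef_rot: [-3.132, 0.002, 1.775]
ft_force: [-0.3, -0.8, -0.2]
width: -0.0003
```

```bash
python3 go.py .4326 .2967 .095 1.77
python3 - <<'E'
from h import *
for n,b in (('scene',(170,130,100,75)),('top',(190,180,100,75))):
    p,d=snap(n,n+'1'); u,v,w,h=b; cv2.imwrite(f'pics/{n}1c.png',cv2.resize(p[v:v+h,u:u+w],None,fx=6,fy=6,interpolation=2))
E
```

```text
t 2.3 pos [0.472  0.3078 0.0906] rpy [-3.132e+00  2.000e-03  1.775e+00] F [-0.3 -0.8 -0.2] w -0.0003
shift cm [-0.28 -4.08 -0.4 ]
turn [-0.009  0.002  0.005]
```

View pics/scene1c.png

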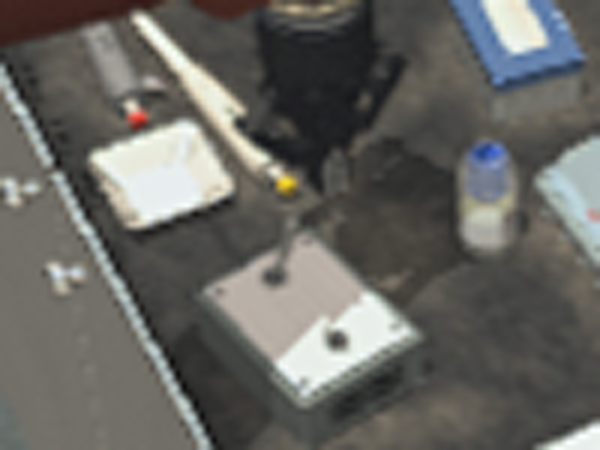

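View pics/top1c.png

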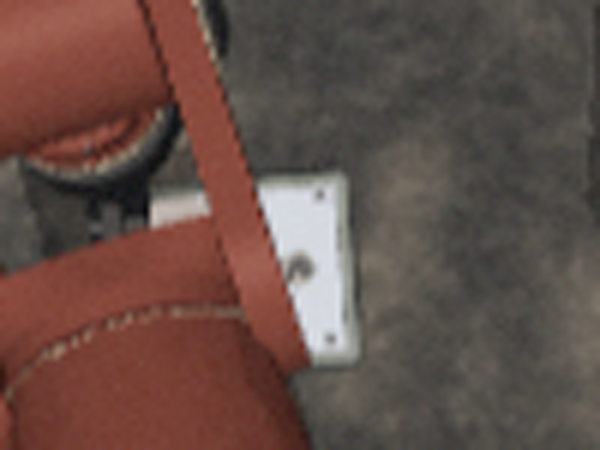

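Run:
```python
from h import *
for z in(.0736,.0906): print(w2px('scene',np.array([.472,.3078,z])))
print(w2px('scene',np.array([.4417,.2986,.098])))
print(state()['tool_pos'])
```

```text
[225.01891932 166.20844784]
[224.76862031 163.35634566]
[218.67419169 166.1699824 ]
[0.4752244  0.30916294 0.09553578]
```

Fingers are beyond the bat, tip near scene px (225,163). I lower 8 mm and pull toward the robot.

>>> {"api": "play_rows", "payload": {
  "series": [
    {"dx":-0.2,"dy":0,"dz":0.8,"wx":0,"wy":0,"wz":0,"fingers":0},
    {"dx":0,"dy":-0.8,"dz":0,"wx":0,"wy":0,"wz":0,"fingers":0},
    {"dx":0,"dy":-0.8,"dz":0,"wx":0,"wy":0,"wz":0,"fingers":0},
    {"dx":0,"dy":-0.8,"dz":0,"wx":0,"wy":0,"wz":0,"fingers":0},
    {"dx":0,"dy":-0.8,"dz":0,"wx":0,"wy":0,"wz":0,"fingers":0},
    {"dx":0,"dy":-0.8,"dz":0,"wx":0,"wy":0,"wz":0,"fingers":0},
    {"dx":0,"dy":-0.5,"dz":0,"wx":0,"wy":0,"wz":0,"fingers":0},
    {"dx":0,"dy":0,"dz":0,"wx":0,"wy":0,"wz":0,"fingers":0}
  ]
}}

```text
time_s: 3.2
tool_pos: [0.4313, 0.2976, 0.0875]
eef_rot: [-3.142, 0.0, 1.775]
ft_force: [-1.1, 0.4, -0.7]
width: -0.0002
```

```bash
python3 go.py .4326 .2967 .095 1.77
python3 - <<'E'
from h import *
for n,b in (('scene',(190,145,60,50)),('top',(190,180,100,75))):
    p,d=snap(n,n+'2'); u,v,w,h=b; cv2.imwrite(f'pics/{n}2c.png',cv2.resize(p[v:v+h,u:u+w],None,fx=10,fy=10,interpolation=2))
E
```

```text
t 3.2 pos [0.4313 0.2976 0.0875] rpy [-3.142  0.     1.775] F [-1.1  0.4 -0.7] w -0.0002
shift cm [-0.11  0.11 -0.75]
turn [-0.     0.     0.005]
```

View pics/scene2c.png

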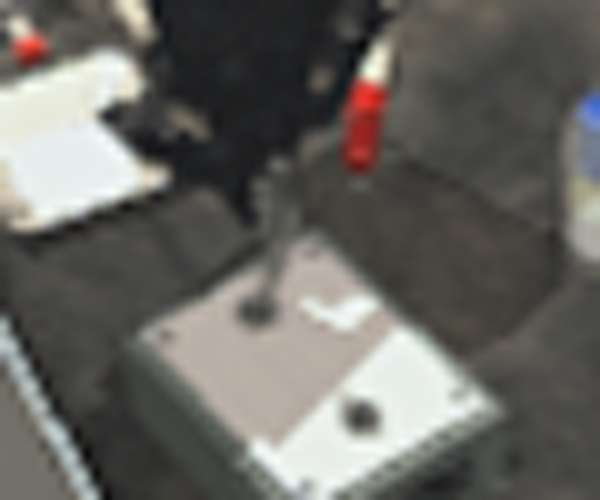

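Run:
```python
from h import *
print('off',w2px('scene',np.array([.4035,.2908,.098])),'mid',w2px('scene',np.array([.4226,.2947,.102])),'pivot',w2px('scene',np.array([.4226,.2947,.052])),'ftip',w2px('scene',np.array([.4313,.2976,.0705])))
p=cv2.imread('pics/scene2.png'); b=cv2.convertScaleAbs(p[155:185,200:240],alpha=2); cv2.imwrite('pics/s2d.png',cv2.resize(b,None,fx=18,fy=18,interpolation=2))
```

```text
off [210.62426599 170.74463847] mid [214.58888218 167.76997768] pivot [215.52772789 176.09310767] ftip [216.8812132  171.82948841]
```

View pics/s2d.png

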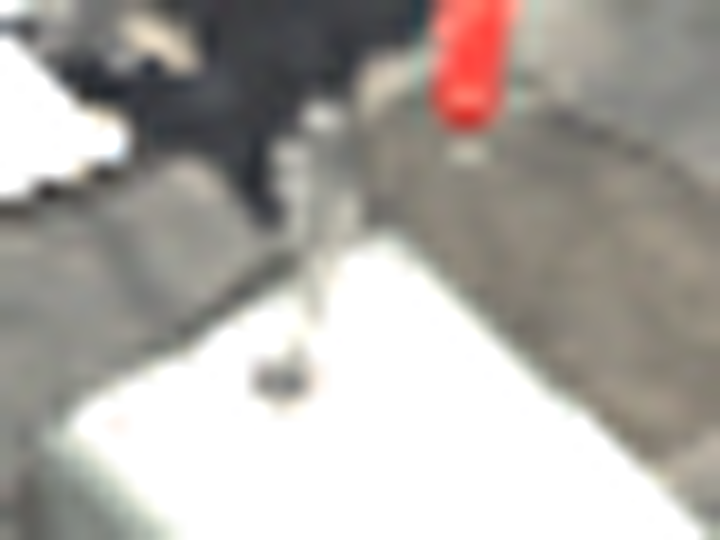

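>>> {"api": "play_rows", "payload": {
  "series": [
    {"dx":0,"dy":-0.7,"dz":0,"wx":0,"wy":0,"wz":0,"fingers":0},
    {"dx":0,"dy":-0.7,"dz":0,"wx":0,"wy":0,"wz":0,"fingers":0},
    {"dx":0,"dy":-0.5,"dz":0,"wx":0,"wy":0,"wz":0,"fingers":0},
    {"dx":0,"dy":0,"dz":0,"wx":0,"wy":0,"wz":0,"fingers":0}
  ]
}}

```text
time_s: 3.7
tool_pos: [0.4126, 0.2937, 0.0873]
eef_rot: [-3.141, 0.0, 1.775]
ft_force: [0.0, 0.1, -0.8]
width: 0.0002
```

```bash
python3 go.py
python3 - <<'E'
from h import *
p,d=snap('scene','s3'); b=cv2.convertScaleAbs(p[155:185,200:240],alpha=2); cv2.imwrite('pics/s3d.png',cv2.resize(b,None,fx=18,fy=18,interpolation=2))
E
```

```text
t 3.7 pos [0.4126 0.2937 0.0873] rpy [-3.141  0.     1.775] F [ 0.   0.1 -0.8] w 0.0002
```

View pics/s3d.png

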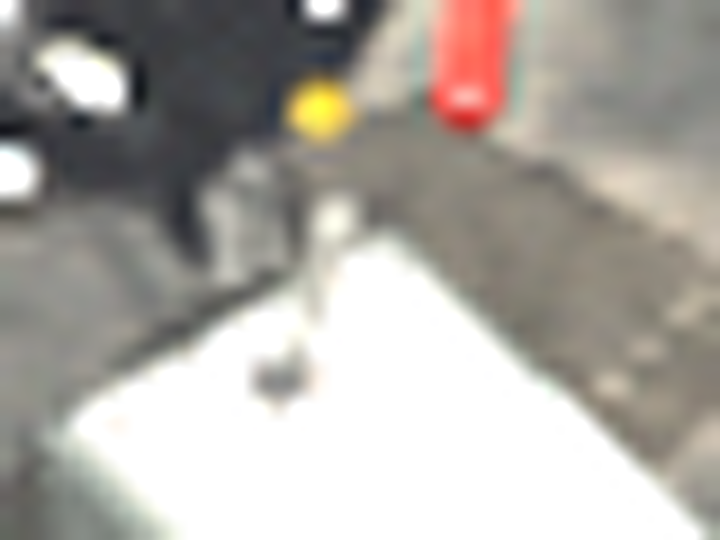

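Run:
```python
from h import *
d=np.load('pics/s3_d.npy')
for z in (.07,.087,.1): print(z,w2px('scene',np.array([.4126,.2937,z])))
for v in range(160,174): print(v,[tuple((px2w('scene',u,v,d[v,u])*1000).round().astype(int)) for u in (211,212,213,214,215,218)])
```

```text
0.07 [213.00342072 174.1577402 ]
0.087 [212.66837034 171.32667841]
0.1 [212.40905936 169.13558872]
160 [(np.int64(405), np.int64(276), np.int64(173)), (np.int64(415), np.int64(293), np.int64(152)), (np.int64(416), np.int64(284), np.int64(161)), (np.int64(421), np.int64(286), np.int64(156)), (np.int64(423), np.int64(282), np.int64(159)), (np.int64(477), np.int64(398), np.int64(22))]
161 [(np.int64(406), np.int64(279), np.int64(164)), (np.int64(413), np.int64(287), np.int64(154)), (np.int64(417), np.int64(289), np.int64(150)), (np.int64(421), np.int64(288), np.int64(149)), (np.int64(426), np.int64(291), np.int64(144)), (np.int64(474), np.int64(391), np.int64(24))]
162 [(np.int64(406), np.int64(280), np.int64(158)), (np.int64(412), np.int64(286), np.int64(149)), (np.int64(414), np.int64(282), np.int64(152)), (np.int64(419), np.int64(284), np.int64(148)), (np.int64(423), np.int64(283), np.int64(147)), (np.int64(478), np.int64(403), np.int64(5))]
163 [(np.int64(406), np.int64(283), np.int64(149)), (np.int64(412), np.int64(287), np.int64(143)), (np.int64(415), np.int64(283), np.int64(145))
[... 2271 characters left out ...]
 (np.int64(444), np.int64(371), np.int64(-5)), (np.int64(433), np.int64(325), np.int64(48)), (np.int64(441), np.int64(311), np.int64(57))]
172 [(np.int64(431), np.int64(372), np.int64(-4)), (np.int64(434), np.int64(367), np.int64(-1)), (np.int64(424), np.int64(324), np.int64(47)), (np.int64(425), np.int64(316), np.int64(54)), (np.int64(429), np.int64(314), np.int64(54)), (np.int64(440), np.int64(309), np.int64(53))]
173 [(np.int64(413), np.int64(320), np.int64(50)), (np.int64(417), np.int64(317), np.int64(51)), (np.int64(419), np.int64(311), np.int64(56)), (np.int64(422), np.int64(307), np.int64(58)), (np.int64(427), np.int64(311), np.int64(52)), (np.int64(440), np.int64(311), np.int64(45))]
```

Run:
```python
from h import *
print(env.tip_reach,[a for a in dir(env) if not a.startswith('__')])
p=cv2.imread('pics/s3.png'); b=cv2.convertScaleAbs(p[110:185,180:270],alpha=2.2); cv2.imwrite('pics/s3e.png',cv2.resize(b,None,fx=8,fy=8,interpolation=2))
d=np.load('pics/s3_d.npy'); 
for v in range(110,172,4): 
    P=[px2w('scene',u,v,d[v,u]) for u in range(195,230)]
    print(v,np.array([q for q in P if q[2]>.06 and q[1]<.36]).round(3)[::6].tolist())
```

```text
0.017 ['Unreachable', 'tip_reach']
110 [[0.379, 0.304, 0.411], [0.396, 0.292, 0.414], [0.411, 0.272, 0.424], [0.429, 0.261, 0.425], [0.449, 0.258, 0.419]]
114 [[0.375, 0.297, 0.4], [0.389, 0.274, 0.413], [0.397, 0.235, 0.44], [0.417, 0.233, 0.433], [0.443, 0.245, 0.413], [0.473, 0.266, 0.385]]
118 [[0.009, -0.921, 1.503], [0.369, 0.218, 0.448], [0.389, 0.217, 0.44], [0.417, 0.237, 0.413], [0.44, 0.24, 0.401], [0.472, 0.266, 0.366]]
122 [[0.342, 0.201, 0.455], [0.363, 0.204, 0.444], [0.389, 0.222, 0.418], [0.414, 0.233, 0.398], [0.436, 0.233, 0.39]]
126 [[0.338, 0.193, 0.446], [0.362, 0.207, 0.423], [0.385, 0.215, 0.408], [0.411, 0.229, 0.385], [0.434, 0.231, 0.373]]
130 [[0.336, 0.194, 0.428], [0.36, 0.208, 0.406], [0.385, 0.218, 0.387], [0.408, 0.224, 0.372], [0.438, 0.246, 0.34]]
134 [[0.333, 0.19, 0.415], [0.359, 0.207, 0.389], [0.381, 0.213, 0.374], [0.42, 0.261, 0.316]]
138 [[0.332, 0.194, 0.394], [0.357, 0.208, 0.37], [0.395, 0.259, 0.31], [0.417, 0.259, 0.299]]
142 [[0.373, 0.291, 0.27], [0.389, 0.269, 0.283], [0.41, 0.264, 0.278], [0.434, 0.268, 0.263]]
146 [[0.009, -0.921, 1.503], [0.383, 0.27, 0.264], [0.401, 0.256, 0.268], [0.426, 0.26, 0.253], [0.466, 0.304, 0.195]]
150 [[0.373, 0.294, 0.226], [0.387, 0.263, 0.248], [0.409, 0.262, 0.238], [0.446, 0.301, 0.186]]
154 [[0.371, 0.293, 0.207], [0.388, 0.273, 0.217], [0.414, 0.282, 0.196], [0.445, 0.289, 0.175]]
158 [[0.347, 0.286, 0.203], [0.369, 0.283, 0.195], [0.397, 0.273, 0.191], [0.425, 0.283, 0.168]]
162 [[0.352, 0.272, 0.192], [0.377, 0.277, 0.175], [0.401, 0.278, 0.162]]
166 [[0.382, 0.274, 0.153], [0.41, 0.287, 0.126]]
170 [[0.398, 0.28, 0.116], [0.439, 0.303, 0.072]]
```

View pics/s3e.png

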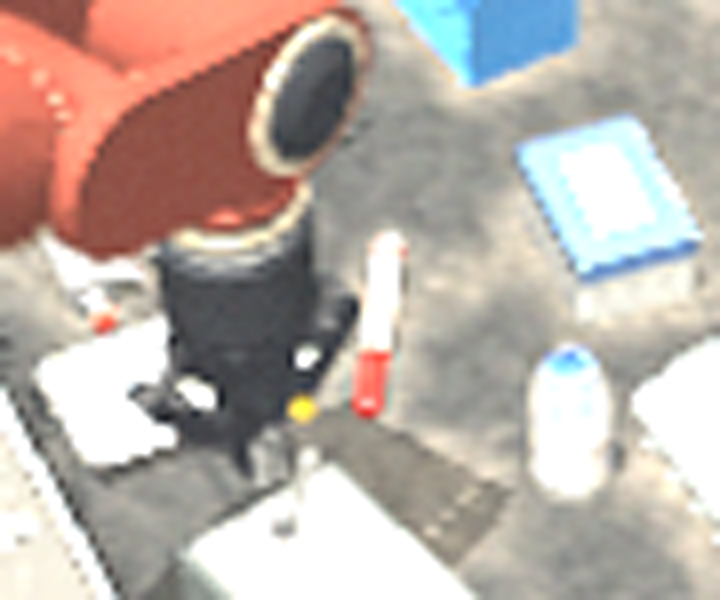

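The fingers passed over the bat: the depth image puts the tips near z=0.10 with the TCP reading 0.087, so they end well above where `tip_reach` predicts. I'll go back over and come in 15 mm lower. That clears the box under either reading.

>>> {"api": "play_rows", "payload": {
  "series": [
    {"dx":0,"dy":0,"dz":-2.5,"wx":0,"wy":0,"wz":0,"fingers":0},
    {"dx":0,"dy":2.5,"dz":0,"wx":0,"wy":0,"wz":0,"fingers":0},
    {"dx":0,"dy":3.0,"dz":0,"wx":0,"wy":0,"wz":0,"fingers":0},
    {"dx":0,"dy":0,"dz":0,"wx":0,"wy":0,"wz":0,"fingers":0},
    {"dx":0,"dy":0,"dz":2.5,"wx":0,"wy":0,"wz":0,"fingers":0},
    {"dx":0,"dy":0,"dz":1.5,"wx":0,"wy":0,"wz":0,"fingers":0},
    {"dx":0,"dy":0,"dz":0,"wx":0,"wy":0,"wz":0,"fingers":0}
  ]
}}

```text
time_s: 4.45
tool_pos: [0.4645, 0.3038, 0.069]
eef_rot: [-3.135, 0.002, 1.775]
ft_force: [-0.4, 0.5, -0.1]
width: 0.0
```

```bash
python3 go.py
python3 - <<'E'
from h import *
p,d=snap('scene','s4'); b=cv2.convertScaleAbs(p[145:185,200:250],alpha=2); cv2.imwrite('pics/s4d.png',cv2.resize(b,None,fx=15,fy=15,interpolation=2))
E
```

```text
t 4.45 pos [0.4645 0.3038 0.069 ] rpy [-3.135e+00  2.000e-03  1.775e+00] F [-0.4  0.5 -0.1] w 0.0
```

View pics/s4d.png

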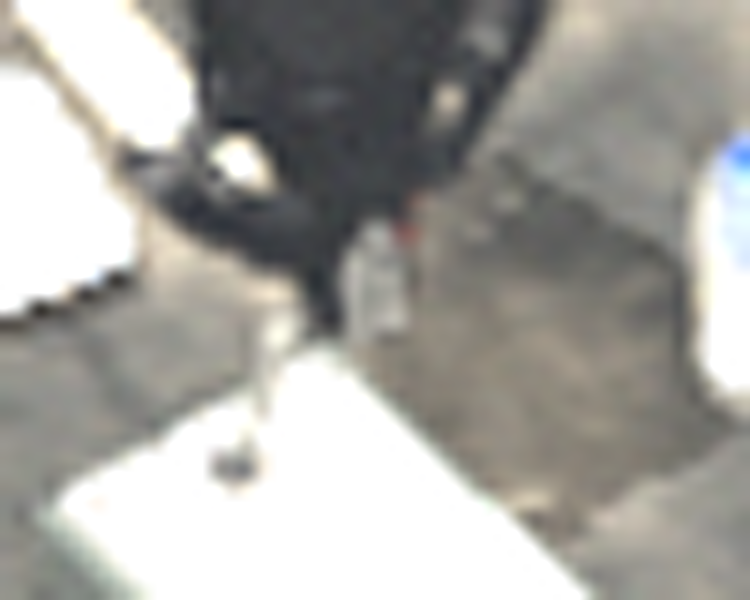

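>>> {"api": "play_rows", "payload": {
  "series": [
    {"dx":0,"dy":-0.8,"dz":0,"wx":0,"wy":0,"wz":0,"fingers":0},
    {"dx":0,"dy":-0.8,"dz":0,"wx":0,"wy":0,"wz":0,"fingers":0},
    {"dx":0,"dy":-0.8,"dz":0,"wx":0,"wy":0,"wz":0,"fingers":0},
    {"dx":0,"dy":-0.8,"dz":0,"wx":0,"wy":0,"wz":0,"fingers":0},
    {"dx":0,"dy":-0.6,"dz":0,"wx":0,"wy":0,"wz":0,"fingers":0},
    {"dx":0,"dy":0,"dz":0,"wx":0,"wy":0,"wz":0,"fingers":0}
  ]
}}

```text
time_s: 5.1
tool_pos: [0.4285, 0.2969, 0.0719]
eef_rot: [-3.14, 0.0, 1.775]
ft_force: [-1.6, -0.2, -0.3]
width: -0.0
```

```bash
python3 go.py
python3 - <<'E'
from h import *
p,d=snap('scene','s5'); b=cv2.convertScaleAbs(p[145:185,200:250],alpha=2); cv2.imwrite('pics/s5d.png',cv2.resize(b,None,fx=15,fy=15,interpolation=2))
E
```

```text
t 5.1 pos [0.4285 0.2969 0.0719] rpy [-3.14   0.     1.775] F [-1.6 -0.2 -0.3] w -0.0
```

View pics/s5d.png

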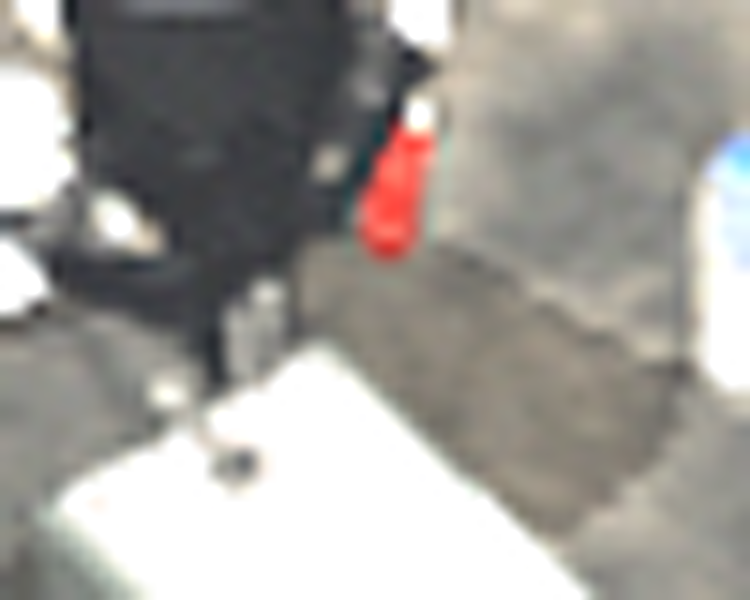

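The lamp toggle is off: its tip is now at scene px (211,171), where the off position predicts (210.6,170.7). Now I raise, then go above the bar with the fingers part open.

```bash
python3 - <<'E'
from h import *
d=np.load('pics/s5_d.npy')
for v in range(163,174): print(v,[(px2w('scene',u,v,d[v,u])*1000).round().astype(int).tolist() for u in (214,215,216,217,218)])
for z in (.055,.07,.08): print(z,w2px('scene',np.array([.4285,.2969,z])))
E
python3 go.py .437 -.034 .20 1.626
```

```text
163 [[418, 283, 143], [424, 288, 135], [430, 293, 128], [432, 288, 131], [437, 291, 126]]
164 [[419, 288, 132], [422, 284, 134], [430, 295, 120], [433, 291, 122], [438, 294, 116]]
165 [[418, 283, 132], [423, 286, 126], [428, 290, 120], [431, 287, 121], [438, 295, 110]]
166 [[420, 292, 117], [421, 284, 123], [428, 290, 114], [430, 284, 119], [436, 290, 110]]
167 [[419, 290, 113], [421, 285, 117], [426, 287, 112], [430, 286, 112], [435, 288, 107]]
168 [[419, 292, 105], [422, 288, 108], [426, 289, 104], [429, 286, 106], [437, 296, 92]]
169 [[419, 292, 100], [423, 291, 98], [424, 284, 104], [429, 286, 100], [446, 322, 56]]
170 [[417, 290, 96], [421, 289, 95], [425, 287, 96], [427, 283, 98], [443, 314, 59]]
171 [[441, 361, 7], [422, 292, 86], [425, 290, 86], [438, 315, 55], [442, 315, 53]]
172 [[425, 315, 56], [432, 323, 43], [436, 322, 42], [436, 311, 54], [441, 312, 51]]
173 [[426, 320, 44], [427, 309, 55], [430, 307, 54], [435, 309, 49], [438, 305, 52]]
0.055 [216.59306664 174.73612697]
0.07 [216.32175684 172.26662017]
0.08 [216.13908282 170.60389097]
t 5.15 pos [0.4291 0.2971 0.0721] rpy [-3.141  0.     1.775] F [ 0.   0.5 -0.4] w 0.0001
shift cm [-32.58  -5.96 -12.78]
turn [-0.001  0.     0.149]
```

>>> {"api": "play_rows", "payload": {
  "series": [
    {"dx":0,"dy":0,"dz":-4.5,"wx":0,"wy":0,"wz":0,"fingers":3.5},
    {"dx":0,"dy":0,"dz":-4.5,"wx":0,"wy":0,"wz":0,"fingers":3.5},
    {"dx":-2,"dy":0,"dz":-2.5,"wx":0,"wy":0,"wz":0,"fingers":3.5},
    {"dx":-4.6,"dy":-0.9,"dz":0,"wx":0,"wy":0,"wz":0,"fingers":3.5},
    {"dx":-4.6,"dy":-0.9,"dz":0,"wx":0,"wy":0,"wz":0,"fingers":3.5},
    {"dx":-4.6,"dy":-0.9,"dz":0,"wx":0,"wy":0,"wz":0,"fingers":3.5},
    {"dx":-4.6,"dy":-0.9,"dz":0,"wx":0,"wy":0,"wz":0,"fingers":3.5},
    {"dx":-4.6,"dy":-0.9,"dz":0,"wx":0,"wy":0,"wz":0,"fingers":3.5}
  ]
}}

```text
time_s: 5.95
tool_pos: [0.4363, 0.0416, 0.1875]
eef_rot: [3.141, 0.0, 1.775]
ft_force: [1.0, -1.1, -0.1]
width: 0.0351
```

>>> {"api": "play_rows", "payload": {
  "series": [
    {"dx":-4.5,"dy":-1.0,"dz":0,"wx":0,"wy":0,"wz":0.0,"fingers":3.5},
    {"dx":-3.0,"dy":-0.5,"dz":0,"wx":0,"wy":0,"wz":0.145,"fingers":3.5},
    {"dx":0,"dy":0,"dz":0,"wx":0,"wy":0,"wz":0,"fingers":3.5},
    {"dx":0,"dy":0,"dz":0,"wx":0,"wy":0,"wz":0,"fingers":3.5}
  ]
}}

```text
time_s: 6.35
tool_pos: [0.4371, -0.0335, 0.1873]
eef_rot: [-3.141, -0.001, 1.629]
ft_force: [-0.5, 0.9, 0.3]
width: 0.035
```

```bash
python3 go.py .437 -.034 .11 1.626
python3 - <<'E'
from h import *
for n,b in (('scene',(215,150,120,90)),('top',(260,160,120,90))):
    p,d=snap(n,n+'6'); u,v,w,h=b; b=cv2.convertScaleAbs(p[v:v+h,u:u+w],alpha=1.7);cv2.imwrite(f'pics/{n}6c.png',cv2.resize(b,None,fx=6,fy=6,interpolation=2))
E
```

```text
t 6.35 pos [ 0.4371 -0.0335  0.1873] rpy [-3.141e+00 -1.000e-03  1.629e+00] F [-0.5  0.9  0.3] w 0.035
shift cm [-0.06 -0.01  7.73]
turn [-0.    -0.001  0.003]
```

View pics/scene6c.png

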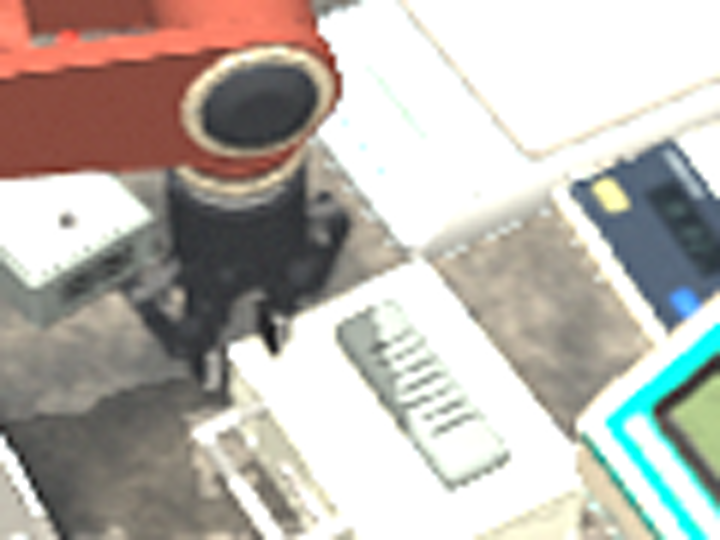

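View pics/top6c.png

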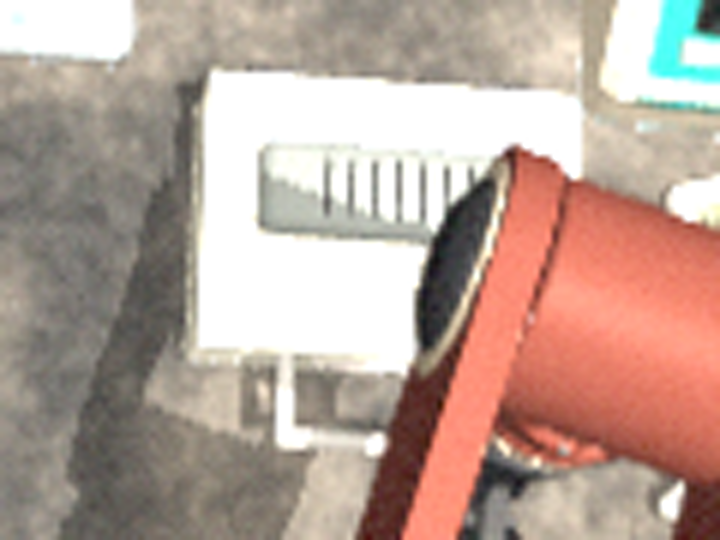

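Run:
```python
from h import *
for z in (.15,.17,.187,.2,.215): print(z,w2px('scene',np.array([.4371,-.0335,z])),w2px('top',np.array([.4371,-.0335,z])))
d=np.load('pics/scene6_d.npy')
for v in range(204,218): print(v,[(px2w('scene',u,v,d[v,u])*1000).round().astype(int).tolist() for u in (248,249,250,251,259,260,261,262)])
```

```text
0.15 [254.93858865 219.06800748] [328.82327348 231.21725508]
0.17 [254.87176946 215.65252585] [330.34013105 230.51817787]
0.187 [254.81399743 212.69949211] [331.67836497 229.90142331]
0.2 [254.7691997  210.40964389] [332.73361823 229.41508661]
0.215 [254.71682918 207.73270964] [333.98720127 228.83734527]
204 [[407, -46, 267], [407, -53, 276], [413, -49, 267], [415, -52, 270], [453, -35, 229], [452, -44, 240], [455, -45, 238], [462, -39, 227]]
205 [[406, -48, 265], [410, -48, 263], [413, -47, 260], [500, 131, 4], [452, -37, 225], [453, -41, 230], [457, -41, 227], [462, -39, 221]]
206 [[406, -47, 258], [411, -45, 253], [414, -46, 253], [498, 127, 4], [454, -32, 214], [453, -42, 226], [458, -40, 220], [462, -39, 217]]
207 [[406, -46, 252], [410, -46, 250], [414, -46, 248], [496, 122, 3], [453, -35, 212], [452, -44, 223], [457, -42, 217], [460, -43, 216]]
208 [[407, -44, 244], [409, -48, 248], [416, -42, 236], [495, 120, 0], [452, -36, 208], [451, -45, 218], [456, -44, 214], [506, 47, 78]]
209 [[408, -42, 235], [411, -44, 235], [414, -44, 234], [493, 115, 1], [494, 49, 77], [452, -44, 21
[... 359 characters left out ...]
 -45, 217], [489, 37, 76], [492, 36, 75], [494, 32, 79], [500, 34, 73]]
213 [[407, -43, 215], [411, -43, 213], [414, -43, 211], [419, -41, 206], [484, 29, 83], [488, 29, 80], [489, 22, 87], [497, 29, 74]]
214 [[469, 95, 7], [412, -41, 204], [414, -44, 206], [480, 90, 6], [483, 26, 80], [488, 28, 75], [490, 23, 80], [493, 21, 80]]
215 [[468, 93, 3], [473, 93, 0], [475, 89, 4], [482, 93, -6], [481, 22, 81], [482, 16, 86], [489, 23, 74], [492, 19, 78]]
216 [[468, 93, -4], [472, 92, -5], [472, 82, 8], [480, 89, -6], [480, 21, 76], [482, 16, 80], [486, 16, 78], [489, 14, 79]]
217 [[463, 81, 8], [467, 82, 4], [473, 86, -5], [477, 83, -4], [479, 19, 73], [480, 11, 82], [483, 11, 80], [489, 14, 73]]
```

Finger tips measure z≈0.205 with the TCP at 0.187, so they again end about 18 mm above the reading, while x and y agree. I'll descend in stages and check by eye.

>>> {"api": "play_rows", "payload": {
  "series": [
    {"dx":0,"dy":0,"dz":3.5,"wx":0,"wy":0,"wz":0,"fingers":3.2},
    {"dx":0,"dy":0,"dz":4,"wx":0,"wy":0,"wz":0,"fingers":3.2},
    {"dx":0,"dy":0,"dz":3.2,"wx":0,"wy":0,"wz":0,"fingers":3.2},
    {"dx":0,"dy":0,"dz":0,"wx":0,"wy":0,"wz":0,"fingers":3.2},
    {"dx":0,"dy":0,"dz":0,"wx":0,"wy":0,"wz":0,"fingers":3.2}
  ]
}}

```text
time_s: 6.95
tool_pos: [0.4371, -0.0322, 0.0807]
eef_rot: [-3.141, -0.0, 1.632]
ft_force: [0.0, -0.7, 0.3]
width: 0.032
```

```bash
python3 go.py .437 -.034 .04 1.626
python3 - <<'E'
from h import *
for n,b in (('scene',(225,180,72,60)),('top',(285,200,72,60))):
    p,d=snap(n,n+'7'); u,v,w,h=b; b=cv2.convertScaleAbs(p[v:v+h,u:u+w],alpha=1.7);cv2.imwrite(f'pics/{n}7c.png',cv2.resize(b,None,fx=10,fy=10,interpolation=2))
E
```

```text
t 6.95 pos [ 0.4371 -0.0322  0.0807] rpy [-3.141 -0.     1.632] F [ 0.  -0.7  0.3] w 0.032
shift cm [-0.18 -0.02  4.07]
turn [-0.001 -0.     0.006]
```

View pics/scene7c.png

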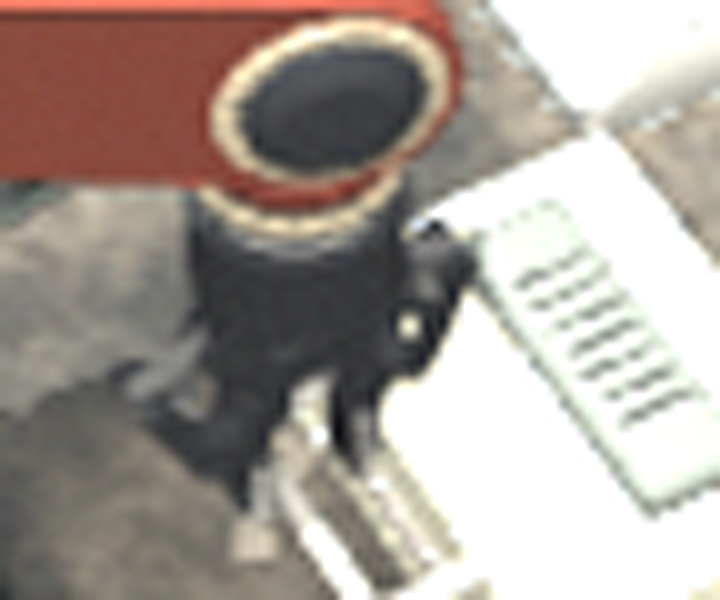

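View pics/top7c.png

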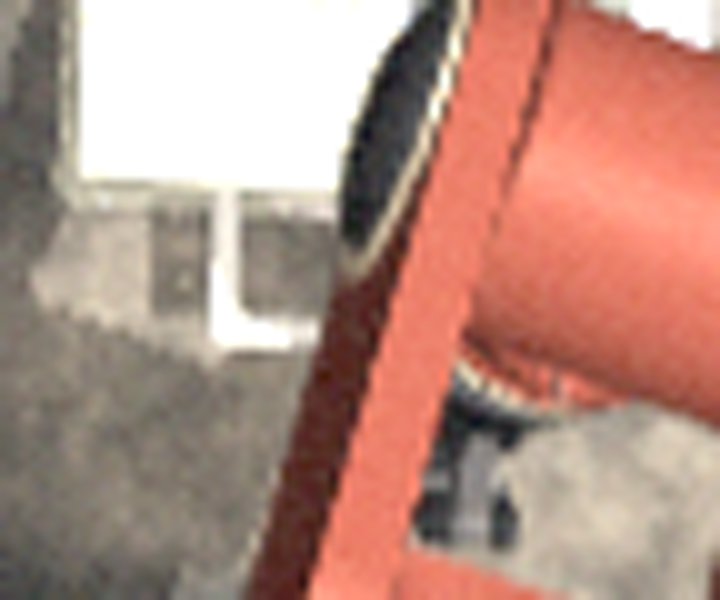

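Run:
```python
from h import *
d=np.load('pics/scene7_d.npy')
for v in range(205,236): print(v,[(px2w('scene',u,v,d[v,u])*1000).round().astype(int).tolist() for u in (249,250,251,260,261,262,265,267)])
```

```text
205 [[409, -49, 265], [410, -55, 271], [414, -55, 268], [437, -73, 276], [444, -67, 264], [448, -66, 262], [476, -34, 208], [486, -30, 197]]
206 [[407, -54, 267], [408, -59, 272], [412, -58, 267], [439, -70, 266], [443, -68, 261], [448, -65, 255], [474, -37, 207], [485, -33, 196]]
207 [[405, -56, 264], [410, -55, 260], [412, -58, 263], [442, -64, 252], [443, -69, 256], [450, -62, 244], [472, -41, 207], [486, -30, 186]]
208 [[406, -55, 257], [408, -59, 260], [411, -59, 259], [439, -69, 254], [443, -69, 252], [448, -66, 244], [479, -29, 183], [484, -34, 186]]
209 [[407, -53, 248], [408, -57, 253], [411, -60, 255], [440, -68, 247], [443, -68, 245], [446, -70, 245], [480, -26, 174], [482, -38, 187]]
210 [[408, -50, 239], [407, -59, 251], [411, -59, 249], [439, -69, 242], [444, -67, 238], [446, -71, 241], [479, -28, 170], [486, -30, 169]]
211 [[405, -55, 241], [407, -59, 244], [410, -61, 246], [439, -70, 239], [443, -69, 235], [449, -65, 227], [479, -29, 166], [483, -37, 173]]
212 [[406, -54, 235], [408, -57, 236], [411, -58, 236], [440, -68, 230], [443, -69, 229], [463, -37, 180], [510, 
[... 2428 characters left out ...]
78, 8, 3], [478, 1, 13], [477, -10, 27], [480, -29, 49], [479, -46, 73]]
231 [[410, -40, 103], [413, -40, 102], [415, -45, 106], [474, 1, 9], [478, 1, 6], [477, -10, 20], [479, -29, 44], [481, -42, 59]]
232 [[436, 19, 4], [411, -45, 102], [443, 14, 5], [472, -2, 7], [477, -1, 2], [478, -8, 11], [479, -30, 39], [481, -42, 52]]
233 [[438, 22, -8], [440, 18, -5], [443, 14, -2], [474, 1, -4], [477, -1, -4], [479, -5, 0], [477, -35, 40], [484, -37, 39]]
234 [[433, 13, 0], [437, 13, -2], [440, 9, 1], [472, -2, -6], [475, -6, -3], [477, -10, 1], [478, -33, 30], [481, -43, 41]]
235 [[431, 8, 2], [433, 4, 5], [435, -1, 11], [469, -8, -4], [470, -15, 5], [475, -13, -1], [480, -28, 15], [480, -45, 38]]
```

>>> {"api": "play_rows", "payload": {
  "series": [
    {"dx":-0.1,"dy":0,"dz":1.5,"wx":0,"wy":0,"wz":0,"fingers":3.2},
    {"dx":0,"dy":0,"dz":1.5,"wx":0,"wy":0,"wz":0,"fingers":3.2},
    {"dx":0,"dy":0,"dz":1.2,"wx":0,"wy":0,"wz":0,"fingers":3.2},
    {"dx":0,"dy":0,"dz":0,"wx":0,"wy":0,"wz":0,"fingers":3.2},
    {"dx":0,"dy":0,"dz":0,"wx":0,"wy":0,"wz":0,"fingers":3.2}
  ]
}}

```text
time_s: 7.55
tool_pos: [0.4379, -0.0342, 0.0394]
eef_rot: [3.14, 0.0, 1.63]
ft_force: [-0.2, -0.1, 0.4]
width: 0.0321
```

```bash
python3 go.py .437 -.034 .04 1.626
python3 - <<'E'
from h import *
for n,b in (('scene',(225,190,72,60)),):
    p,d=snap(n,n+'8'); u,v,w,h=b; b=cv2.convertScaleAbs(p[v:v+h,u:u+w],alpha=1.5);cv2.imwrite(f'pics/{n}8c.png',cv2.resize(b,None,fx=10,fy=10,interpolation=2))
E
```

```text
t 7.55 pos [ 0.4379 -0.0342  0.0394] rpy [3.14 0.   1.63] F [-0.2 -0.1  0.4] w 0.0321
shift cm [ 0.03 -0.09 -0.06]
turn [0.001 0.    0.004]
```

View pics/scene8c.png

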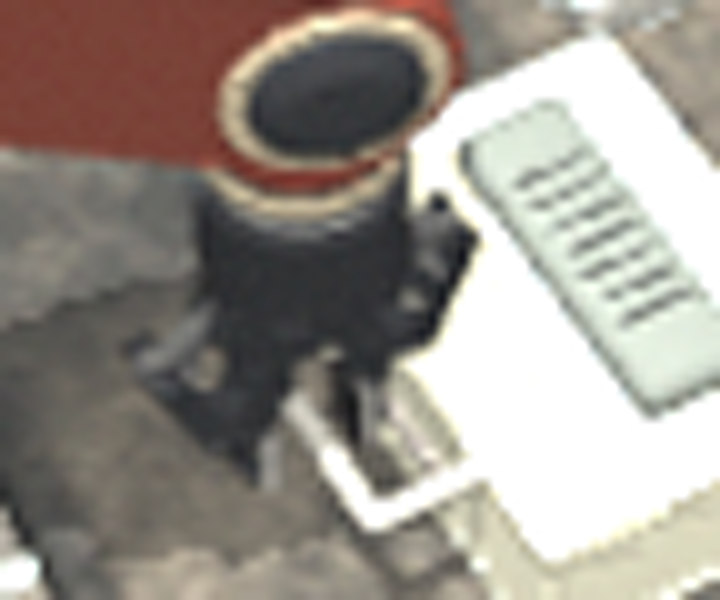

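The fingers straddle the bar and their tips reach below it. Closing.

>>> {"api": "play_rows", "payload": {
  "series": [
    {"dx":0,"dy":0,"dz":0,"wx":0,"wy":0,"wz":0,"fingers":0.4},
    {"dx":0,"dy":0,"dz":0,"wx":0,"wy":0,"wz":0,"fingers":0.4},
    {"dx":0,"dy":0,"dz":0,"wx":0,"wy":0,"wz":0,"fingers":0.4},
    {"dx":0,"dy":0,"dz":0,"wx":0,"wy":0,"wz":0,"fingers":0.4}
  ],
  "squeeze": 25
}}

```text
time_s: 8.0
tool_pos: [0.4384, -0.0343, 0.0395]
eef_rot: [3.139, 0.0, 1.63]
ft_force: [2.5, 0.1, 2.9]
width: 0.009
```

```bash
python3 go.py
python3 - <<'E'
import numpy as np
L=np.hypot(.185,.006); a=np.arctan2(.006,.185)
# commanded delta in chest frame (x back, z up)
pr=np.array([-.185,.006])
for th in np.arange(.1,1.71,.1):
    q=np.array([-L*np.cos(th+a),L*np.sin(th+a)]); print(round(th,2),((q-pr)*100).round(2),'cum',((q-[-.185,.006])*100).round(1)); pr=q
E
```

```text
t 8.0 pos [ 0.4384 -0.0343  0.0395] rpy [3.139 0.    1.63 ] F [2.5 0.1 2.9] w 0.009
0.1 [0.15 1.84] cum [0.2 1.8]
0.2 [0.34 1.82] cum [0.5 3.7]
0.3 [0.52 1.78] cum [1.  5.4]
0.4 [0.69 1.72] cum [1.7 7.2]
0.5 [0.86 1.64] cum [2.6 8.8]
0.6 [1.02 1.55] cum [ 3.6 10.3]
0.7 [1.17 1.44] cum [ 4.7 11.8]
0.8 [1.3  1.31] cum [ 6.  13.1]
0.9 [1.43 1.18] cum [ 7.5 14.3]
1.0 [1.54 1.03] cum [ 9.  15.3]
1.1 [1.63 0.87] cum [10.6 16.2]
1.2 [1.71 0.7 ] cum [12.4 16.9]
1.3 [1.77 0.53] cum [14.1 17.4]
1.4 [1.82 0.35] cum [15.9 17.7]
1.5 [1.84 0.16] cum [17.8 17.9]
1.6 [ 1.85 -0.02] cum [19.6 17.9]
1.7 [ 1.84 -0.21] cum [21.5 17.7]
```

>>> {"api": "play_rows", "payload": {
  "series": [
    {"dx":0,"dy":0.1,"dz":-1.0,"wx":0,"wy":0,"wz":0,"fingers":0.4},
    {"dx":0,"dy":0.05,"dz":-0.85,"wx":0,"wy":0,"wz":0,"fingers":0.4},
    {"dx":0,"dy":0.35,"dz":-1.8,"wx":0,"wy":0,"wz":0,"fingers":0.4},
    {"dx":0,"dy":0.5,"dz":-1.8,"wx":0,"wy":0,"wz":0,"fingers":0.4},
    {"dx":0,"dy":0.7,"dz":-1.7,"wx":0,"wy":0,"wz":0,"fingers":0.4},
    {"dx":0,"dy":0.85,"dz":-1.65,"wx":0,"wy":0,"wz":0,"fingers":0.4},
    {"dx":0,"dy":1.0,"dz":-1.55,"wx":0,"wy":0,"wz":0,"fingers":0.4}
  ]
}}

```text
time_s: 8.7
tool_pos: [0.4723, -0.0326, 0.1413]
eef_rot: [-3.14, 0.001, 1.63]
ft_force: [6.0, -2.5, -8.4]
width: 0.0089
```

```bash
python3 go.py
python3 - <<'E'
from h import *
for n,b in (('scene',(215,150,120,90)),):
    p,d=snap(n,n+'9'); u,v,w,h=b; b=cv2.convertScaleAbs(p[v:v+h,u:u+w],alpha=1.5);cv2.imwrite(f'pics/{n}9c.png',cv2.resize(b,None,fx=6,fy=6,interpolation=2))
E
```

```text
t 8.7 pos [ 0.4723 -0.0326  0.1413] rpy [-3.14e+00  1.00e-03  1.63e+00] F [ 6.  -2.5 -8.4] w 0.0089
```

View pics/scene9c.png

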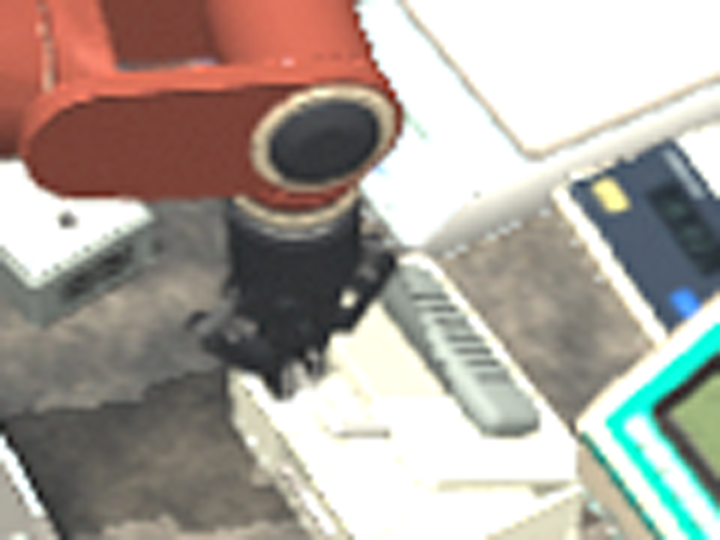

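>>> {"api": "play_rows", "payload": {
  "series": [
    {"dx":0,"dy":1.15,"dz":-1.45,"wx":0,"wy":0,"wz":0,"fingers":0.4},
    {"dx":0,"dy":1.3,"dz":-1.3,"wx":0,"wy":0,"wz":0,"fingers":0.4},
    {"dx":0,"dy":1.45,"dz":-1.2,"wx":0,"wy":0,"wz":0,"fingers":0.4},
    {"dx":0,"dy":1.55,"dz":-1.0,"wx":0,"wy":0,"wz":0,"fingers":0.4},
    {"dx":0,"dy":1.65,"dz":-0.85,"wx":0,"wy":0,"wz":0,"fingers":0.4},
    {"dx":0,"dy":1.7,"dz":-0.7,"wx":0,"wy":0,"wz":0,"fingers":0.4}
  ]
}}

```text
time_s: 9.35
tool_pos: [0.5597, -0.0284, 0.2083]
eef_rot: [-3.138, 0.003, 1.629]
ft_force: [-0.3, -5.0, -1.1]
width: 0.0093
```

>>> {"api": "play_rows", "payload": {
  "series": [
    {"dx":0,"dy":1.75,"dz":-0.55,"wx":0,"wy":0,"wz":0,"fingers":0.4},
    {"dx":0,"dy":1.8,"dz":-0.35,"wx":0,"wy":0,"wz":0,"fingers":0.4},
    {"dx":0,"dy":1.85,"dz":-0.15,"wx":0,"wy":0,"wz":0,"fingers":0.4},
    {"dx":0,"dy":1.7,"dz":0,"wx":0,"wy":0,"wz":0,"fingers":0.4},
    {"dx":0,"dy":0,"dz":0,"wx":0,"wy":0,"wz":0,"fingers":0.4},
    {"dx":0,"dy":0,"dz":0,"wx":0,"wy":0,"wz":0,"fingers":0.4}
  ]
}}

```text
time_s: 9.95
tool_pos: [0.6321, -0.0246, 0.2183]
eef_rot: [3.141, 0.004, 1.629]
ft_force: [1.2, -5.0, 3.1]
width: 0.0091
```

```bash
python3 go.py
python3 - <<'E'
from h import *
for n,b in (('scene',(215,130,130,100)),('top',(270,100,130,100))):
    p,d=snap(n,n+'10'); u,v,w,h=b; b=cv2.convertScaleAbs(p[v:v+h,u:u+w],alpha=1.4);cv2.imwrite(f'pics/{n}10c.png',cv2.resize(b,None,fx=6,fy=6,interpolation=2))
E
```

```text
t 9.95 pos [ 0.6321 -0.0246  0.2183] rpy [3.141 0.004 1.629] F [ 1.2 -5.   3.1] w 0.0091
```

View pics/scene10c.png

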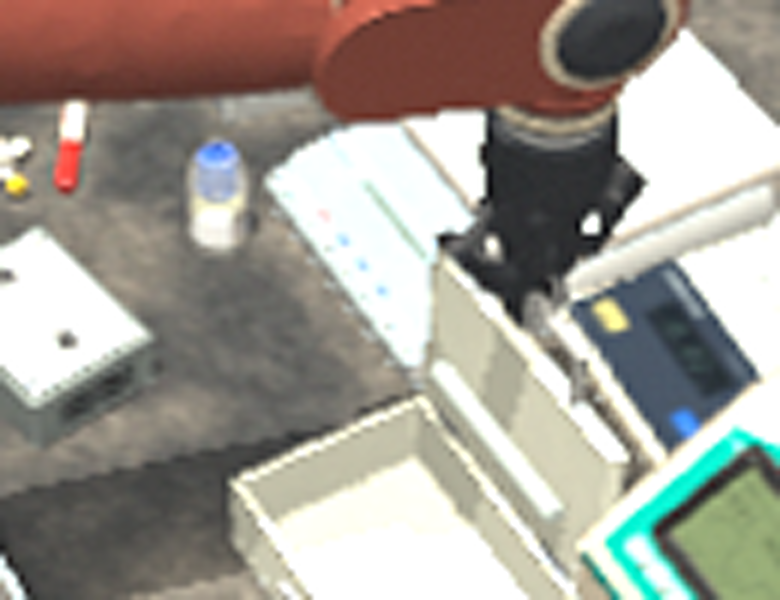

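View pics/top10c.png

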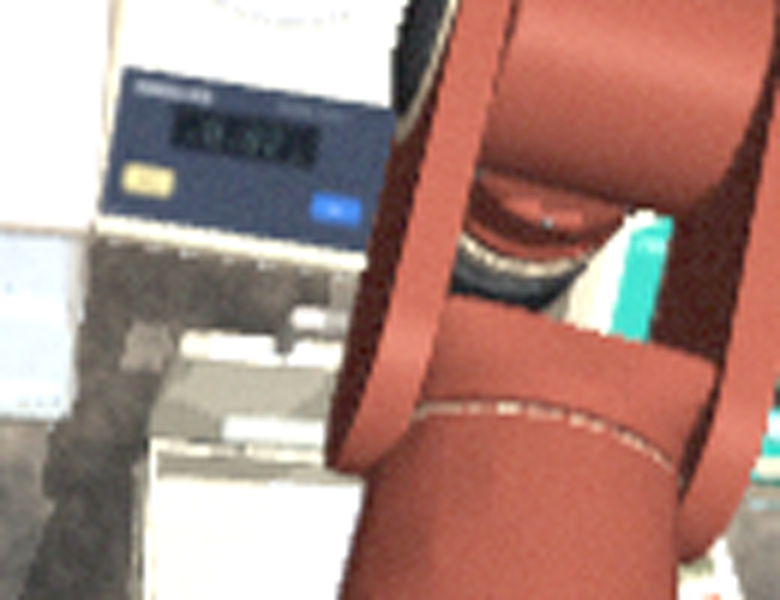

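The lid is upright (angle ≈1.59 from the tool travel). Now I release and rise.

>>> {"api": "play_rows", "payload": {
  "series": [
    {"dx":0,"dy":0,"dz":0,"wx":0,"wy":0,"wz":0,"fingers":3.5},
    {"dx":0,"dy":0,"dz":0,"wx":0,"wy":0,"wz":0,"fingers":3.5},
    {"dx":0,"dy":0,"dz":0,"wx":0,"wy":0,"wz":0,"fingers":3.5},
    {"dx":0,"dy":0,"dz":-2,"wx":0,"wy":0,"wz":0,"fingers":3.5},
    {"dx":0,"dy":0,"dz":-4,"wx":0,"wy":0,"wz":0,"fingers":3.5},
    {"dx":0,"dy":0,"dz":-3,"wx":0,"wy":0,"wz":0,"fingers":3.5},
    {"dx":0,"dy":0,"dz":0,"wx":0,"wy":0,"wz":0,"fingers":3.5}
  ]
}}

```text
time_s: 10.75
tool_pos: [0.6333, -0.0227, 0.314]
eef_rot: [3.132, 0.002, 1.63]
ft_force: [-0.2, 0.3, 0.3]
width: 0.0348
```

```bash
python3 go.py .438 -.248 .20 1.73
python3 - <<'E'
from h import *
for n,b in (('scene',(215,130,130,100)),):
    p,d=snap(n,n+'11'); u,v,w,h=b; b=cv2.convertScaleAbs(p[v:v+h,u:u+w],alpha=1.4);cv2.imwrite(f'pics/{n}11c.png',cv2.resize(b,None,fx=6,fy=6,interpolation=2))
E
```

```text
t 10.75 pos [ 0.6333 -0.0227  0.314 ] rpy [3.132e+00 2.000e-03 1.630e+00] F [-0.2  0.3  0.3] w 0.0348
shift cm [-21.31 -20.94  11.24]
turn [ 0.009  0.002 -0.1  ]
```

View pics/scene11c.png

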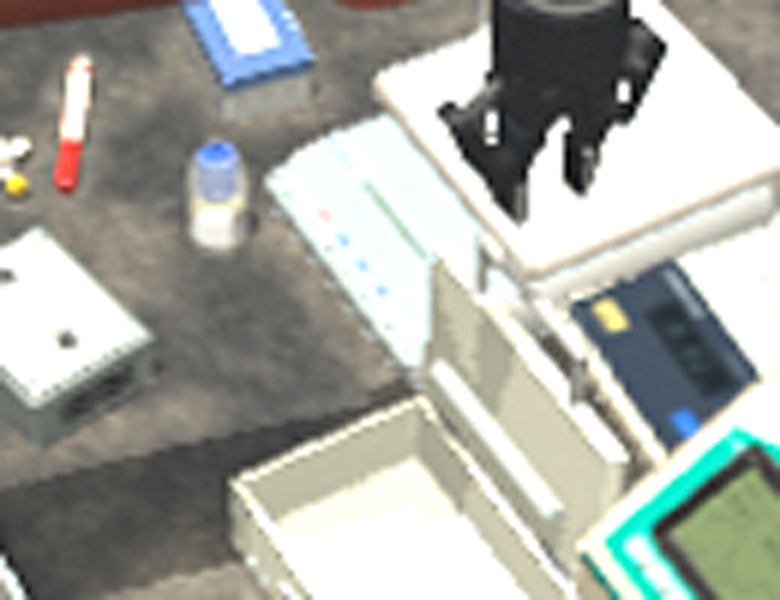

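>>> {"api": "play_rows", "payload": {
  "series": [
    {"dx":-3.0,"dy":-3.0,"dz":0,"wx":0,"wy":0,"wz":0,"fingers":6},
    {"dx":-3.4,"dy":-3.3,"dz":0,"wx":0,"wy":0,"wz":0,"fingers":6},
    {"dx":-3.4,"dy":-3.3,"dz":0,"wx":0,"wy":0,"wz":0,"fingers":6},
    {"dx":-3.4,"dy":-3.3,"dz":0,"wx":0,"wy":0,"wz":0,"fingers":6},
    {"dx":-3.1,"dy":-3.0,"dz":2,"wx":0,"wy":0,"wz":0,"fingers":6},
    {"dx":-3.0,"dy":-3.0,"dz":2.5,"wx":0,"wy":0,"wz":0,"fingers":6},
    {"dx":-2.0,"dy":-2.0,"dz":3,"wx":0,"wy":0,"wz":0,"fingers":6},
    {"dx":0,"dy":0,"dz":3,"wx":0,"wy":0,"wz":-0.1,"fingers":6}
  ]
}}

```text
time_s: 11.6
tool_pos: [0.4326, -0.2491, 0.1998]
eef_rot: [-3.139, -0.001, 1.728]
ft_force: [0.9, 0.1, 0.0]
width: 0.0602
```

>>> {"api": "play_rows", "payload": {
  "series": [
    {"dx":0,"dy":0,"dz":0,"wx":0,"wy":0,"wz":0,"fingers":6},
    {"dx":0,"dy":0,"dz":0,"wx":0,"wy":0,"wz":0,"fingers":6}
  ]
}}

```text
time_s: 11.8
tool_pos: [0.4347, -0.2469, 0.2014]
eef_rot: [-3.14, -0.002, 1.728]
ft_force: [0.3, 0.9, -0.2]
width: 0.06
```

```bash
python3 go.py .438 -.248 .07 1.73
python3 - <<'E'
from h import *
for n,b in (('scene',(235,230,100,75)),('top',(340,190,100,75))):
    p,d=snap(n,n+'12'); u,v,w,h=b; b=cv2.convertScaleAbs(p[v:v+h,u:u+w],alpha=1.4);cv2.imwrite(f'pics/{n}12c.png',cv2.resize(b,None,fx=7,fy=7,interpolation=2))
E
```

```text
t 11.8 pos [ 0.4347 -0.2469  0.2014] rpy [-3.140e+00 -2.000e-03  1.728e+00] F [ 0.3  0.9 -0.2] w 0.06
shift cm [-0.19  0.33 13.14]
turn [-0.002 -0.002 -0.002]
```

View pics/scene12c.png

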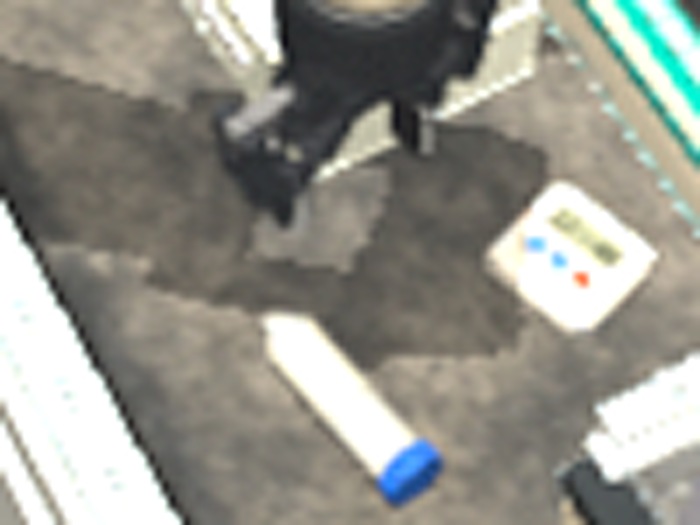

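View pics/top12c.png

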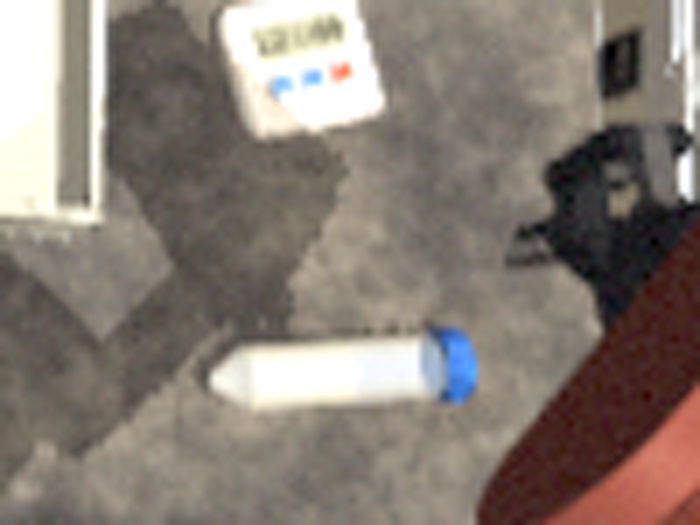

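Run:
```python
from h import *
for z in (.2,.22,.25): print(z,w2px('scene',np.array([.4347,-.2469,z])),w2px('top',np.array([.4347,-.2469,z])))
for n,us,vs in (('scene',(274,275,276,292,293,294,295),range(244,264)),('top',(412,414,416,420),range(220,230))):
    d=np.load(f'pics/{n}12_d.npy')
    for v in vs: print(v,[(px2w(n,u,v,d[v,u])*1000).round().astype(int).tolist() for u in us])
```

```text
0.2 [284.50419645 258.87671962] [412.72915153 239.77044833]
0.22 [284.73232323 255.49365969] [416.12313565 239.21314737]
0.25 [285.08339588 250.2873452 ] [421.4944528  238.33116323]
244 [[391, -253, 324], [395, -252, 319], [395, -259, 329], [463, -240, 256], [465, -242, 257], [457, -259, 285], [465, -253, 272]]
245 [[389, -256, 324], [392, -258, 325], [393, -261, 328], [461, -243, 256], [464, -244, 254], [465, -248, 261], [465, -254, 268]]
246 [[389, -257, 320], [391, -259, 322], [394, -260, 321], [463, -240, 245], [463, -246, 253], [465, -248, 254], [467, -251, 257]]
247 [[9, -921, 1503], [400, -244, 288], [402, -247, 292], [463, -241, 240], [463, -246, 248], [464, -250, 252], [468, -250, 249]]
248 [[396, -246, 290], [398, -247, 289], [401, -249, 289], [462, -243, 238], [464, -245, 240], [463, -252, 249], [467, -251, 246]]
249 [[397, -244, 279], [399, -247, 283], [401, -250, 286], [461, -244, 234], [463, -247, 238], [463, -253, 245], [466, -254, 244]]
250 [[396, -246, 279], [401, -243, 270], [399, -253, 287], [462, -243, 227], [464, -246, 229], [464, -252, 237], [466, -254, 238]]
25
[... 1666 characters left out ...]
, -1], [478, -234, 268]]
221 [[520, -330, 2], [521, -338, -2], [521, -342, 3], [475, -233, 271]]
222 [[517, -331, -1], [518, -337, -1], [475, -234, 247], [471, -229, 280]]
223 [[514, -332, -2], [474, -234, 233], [473, -234, 245], [468, -229, 279]]
224 [[511, -331, -1], [472, -234, 234], [470, -234, 245], [466, -229, 279]]
225 [[508, -333, -4], [468, -232, 239], [466, -229, 257], [464, -231, 275]]
226 [[466, -230, 232], [465, -230, 244], [464, -231, 254], [461, -231, 275]]
227 [[464, -232, 228], [462, -230, 243], [462, -234, 246], [458, -227, 283]]
228 [[462, -234, 223], [498, -338, -1], [499, -344, -1], [455, -227, 283]]
229 [[494, -332, -1], [496, -340, -4], [496, -344, 0], [498, -358, -2]]
```

The finger tips again measure about 20 mm above the TCP reading. I aim for TCP z≈-0.012, which puts the tips about 7 mm off the bench, and descend in stages.

>>> {"api": "play_rows", "payload": {
  "series": [
    {"dx":-0.15,"dy":0.35,"dz":2,"wx":0,"wy":0,"wz":0,"fingers":6},
    {"dx":0,"dy":0,"dz":4,"wx":0,"wy":0,"wz":0,"fingers":6},
    {"dx":0,"dy":0,"dz":4.5,"wx":0,"wy":0,"wz":0,"fingers":6},
    {"dx":0,"dy":0,"dz":4.0,"wx":0,"wy":0,"wz":0,"fingers":6},
    {"dx":0,"dy":0,"dz":3,"wx":0,"wy":0,"wz":0,"fingers":6},
    {"dx":0,"dy":0,"dz":0,"wx":0,"wy":0,"wz":0,"fingers":6},
    {"dx":0,"dy":0,"dz":0,"wx":0,"wy":0,"wz":0,"fingers":6}
  ]
}}

```text
time_s: 12.6
tool_pos: [0.4403, -0.2489, 0.0291]
eef_rot: [3.14, 0.001, 1.73]
ft_force: [-0.7, -0.9, -0.5]
width: 0.0598
```

```bash
python3 go.py .438 -.248 -.012 1.73
python3 - <<'E'
from h import *
for n,b in (('scene',(235,240,100,75)),):
    p,d=snap(n,n+'13'); u,v,w,h=b; b=cv2.convertScaleAbs(p[v:v+h,u:u+w],alpha=1.4);cv2.imwrite(f'pics/{n}13c.png',cv2.resize(b,None,fx=7,fy=7,interpolation=2))
E
```

```text
t 12.6 pos [ 0.4403 -0.2489  0.0291] rpy [3.14e+00 1.00e-03 1.73e+00] F [-0.7 -0.9 -0.5] w 0.0598
shift cm [ 0.14 -0.22  4.11]
turn [0.001 0.001 0.   ]
```

View pics/scene13c.png

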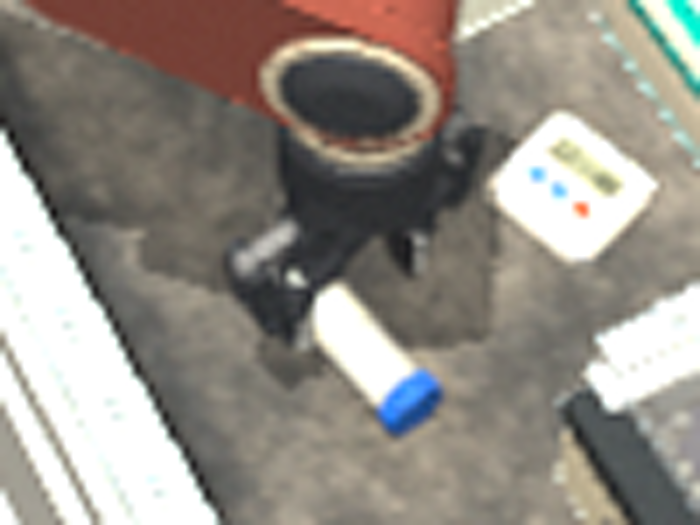

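>>> {"api": "play_rows", "payload": {
  "series": [
    {"dx":0.1,"dy":-0.2,"dz":1,"wx":0,"wy":0,"wz":0,"fingers":6},
    {"dx":0,"dy":0,"dz":1,"wx":0,"wy":0,"wz":0,"fingers":6},
    {"dx":0,"dy":0,"dz":1,"wx":0,"wy":0,"wz":0,"fingers":6},
    {"dx":0,"dy":0,"dz":0.5,"wx":0,"wy":0,"wz":0,"fingers":6},
    {"dx":0,"dy":0,"dz":0.5,"wx":0,"wy":0,"wz":0,"fingers":6},
    {"dx":0,"dy":0,"dz":0,"wx":0,"wy":0,"wz":0,"fingers":6}
  ]
}}

```text
time_s: 13.25
tool_pos: [0.4362, -0.2474, -0.0135]
eef_rot: [-3.14, -0.001, 1.73]
ft_force: [-0.8, 0.6, 0.1]
width: 0.0599
```

```bash
python3 go.py .438 -.248 -.012 1.73
python3 - <<'E'
from h import *
for n,b in (('scene',(250,250,80,60)),):
    p,d=snap(n,n+'14'); u,v,w,h=b; b=cv2.convertScaleAbs(p[v:v+h,u:u+w],alpha=1.6);cv2.imwrite(f'pics/{n}14c.png',cv2.resize(b,None,fx=9,fy=9,interpolation=2))
E
```

```text
t 13.25 pos [ 0.4362 -0.2474 -0.0135] rpy [-3.14e+00 -1.00e-03  1.73e+00] F [-0.8  0.6  0.1] w 0.0599
shift cm [-0.08  0.17 -0.15]
turn [-0.001 -0.001 -0.   ]
```

View pics/scene14c.png

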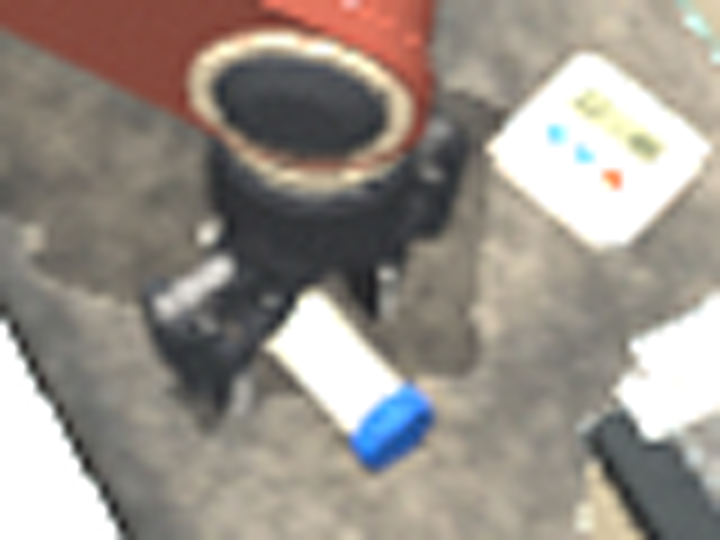

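The fingers straddle the tube near the bench without contact. Gripping at 20 N.

>>> {"api": "play_rows", "payload": {
  "series": [
    {"dx":0,"dy":0,"dz":0,"wx":0,"wy":0,"wz":0,"fingers":2.8},
    {"dx":0,"dy":0,"dz":0,"wx":0,"wy":0,"wz":0,"fingers":2.8},
    {"dx":0,"dy":0,"dz":0,"wx":0,"wy":0,"wz":0,"fingers":2.8},
    {"dx":0,"dy":0,"dz":0,"wx":0,"wy":0,"wz":0,"fingers":2.8},
    {"dx":0,"dy":0,"dz":0,"wx":0,"wy":0,"wz":0,"fingers":2.8}
  ],
  "squeeze": 20
}}

```text
time_s: 13.8
tool_pos: [0.4373, -0.2482, -0.012]
eef_rot: [3.141, 0.001, 1.73]
ft_force: [0.1, 1.4, 2.1]
width: 0.0336
```

>>> {"api": "play_rows", "payload": {
  "series": [
    {"dx":0,"dy":0,"dz":-1,"wx":0,"wy":0,"wz":0,"fingers":2.8},
    {"dx":0,"dy":0,"dz":-2,"wx":0,"wy":0,"wz":0,"fingers":2.8},
    {"dx":0,"dy":0,"dz":-3,"wx":0,"wy":0,"wz":0,"fingers":2.8},
    {"dx":0,"dy":0,"dz":-4,"wx":0,"wy":0,"wz":0,"fingers":2.8},
    {"dx":0,"dy":0,"dz":-4,"wx":0,"wy":0,"wz":0,"fingers":2.8},
    {"dx":0,"dy":0,"dz":0,"wx":0,"wy":0,"wz":0,"fingers":2.8}
  ]
}}

```text
time_s: 14.4
tool_pos: [0.4403, -0.2505, 0.1352]
eef_rot: [3.133, 0.009, 1.73]
ft_force: [0.4, 0.1, -0.2]
width: 0.0336
```

```bash
python3 go.py .5445 -.028 .13 1.626
python3 - <<'E'
from h import *
for n,b in (('scene',(235,220,100,75)),('top',(340,190,100,75))):
    p,d=snap(n,n+'15'); u,v,w,h=b; b=cv2.convertScaleAbs(p[v:v+h,u:u+w],alpha=1.6);cv2.imwrite(f'pics/{n}15c.png',cv2.resize(b,None,fx=7,fy=7,interpolation=2))
E
```

```text
t 14.4 pos [ 0.4403 -0.2505  0.1352] rpy [3.133 0.009 1.73 ] F [ 0.4  0.1 -0.2] w 0.0336
shift cm [20.32 13.81  0.45]
turn [0.009 0.009 0.104]
```

View pics/scene15c.png

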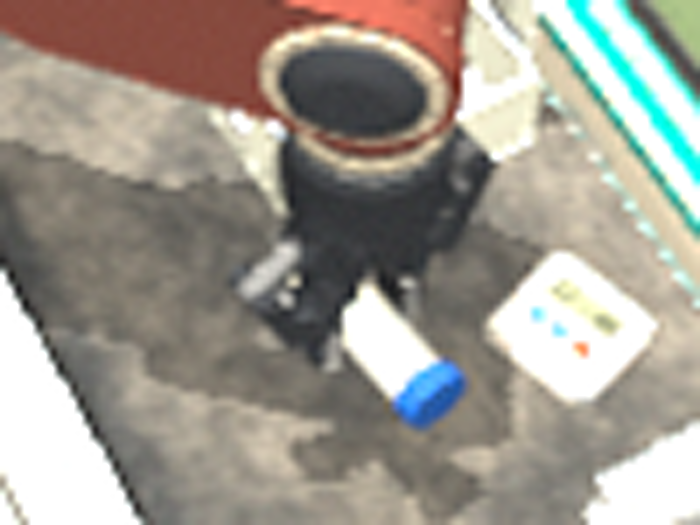

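View pics/top15c.png

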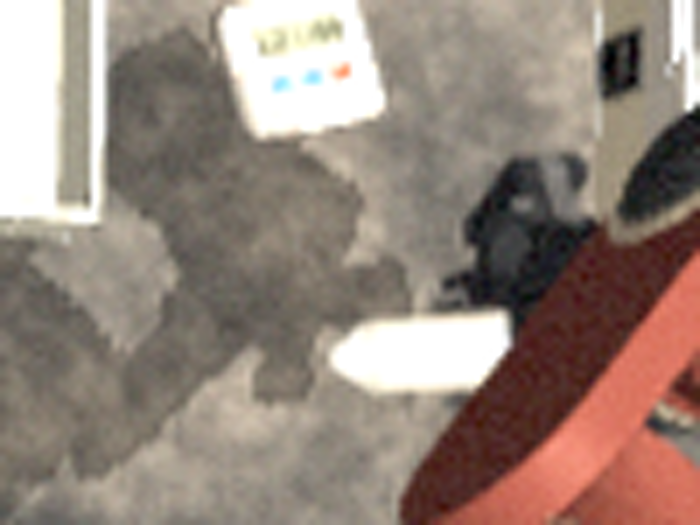

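The tube is held level. Carrying it over the chest.

>>> {"api": "play_rows", "payload": {
  "series": [
    {"dx":2.5,"dy":1.5,"dz":0,"wx":0,"wy":0,"wz":0,"fingers":2.8},
    {"dx":3.6,"dy":2.4,"dz":0,"wx":0,"wy":0,"wz":0,"fingers":2.8},
    {"dx":3.6,"dy":2.4,"dz":0,"wx":0,"wy":0,"wz":0,"fingers":2.8},
    {"dx":3.6,"dy":2.4,"dz":0,"wx":0,"wy":0,"wz":0,"fingers":2.8},
    {"dx":3.6,"dy":2.4,"dz":0,"wx":0,"wy":0,"wz":0,"fingers":2.8},
    {"dx":2.5,"dy":1.8,"dz":0,"wx":0,"wy":0,"wz":0,"fingers":2.8},
    {"dx":0.9,"dy":0.7,"dz":0,"wx":0,"wy":0,"wz":0.104,"fingers":2.8},
    {"dx":0,"dy":0,"dz":0,"wx":0,"wy":0,"wz":0,"fingers":2.8}
  ]
}}

```text
time_s: 15.3
tool_pos: [0.538, -0.0242, 0.1254]
eef_rot: [-3.138, -0.001, 1.629]
ft_force: [-0.6, 0.7, -0.0]
width: 0.0337
```

>>> {"api": "play_rows", "payload": {
  "series": [
    {"dx":0,"dy":0,"dz":0,"wx":0,"wy":0,"wz":0,"fingers":2.8},
    {"dx":0,"dy":0,"dz":0,"wx":0,"wy":0,"wz":0,"fingers":2.8}
  ]
}}

```text
time_s: 15.5
tool_pos: [0.5381, -0.0266, 0.1266]
eef_rot: [-3.14, -0.0, 1.626]
ft_force: [0.3, -0.6, 0.9]
width: 0.0341
```

```bash
python3 go.py .542 -.0285 -.006 1.626
python3 - <<'E'
from h import *
for n,b in (('scene',(230,140,120,90)),('top',(270,140,120,90))):
    p,d=snap(n,n+'16'); u,v,w,h=b; b=cv2.convertScaleAbs(p[v:v+h,u:u+w],alpha=1.4);cv2.imwrite(f'pics/{n}16c.png',cv2.resize(b,None,fx=6,fy=6,interpolation=2))
E
```

```text
t 15.5 pos [ 0.5381 -0.0266  0.1266] rpy [-3.14  -0.     1.626] F [ 0.3 -0.6  0.9] w 0.0341
shift cm [-0.22  0.4  13.26]
turn [-0.002 -0.     0.   ]
```

View pics/scene16c.png

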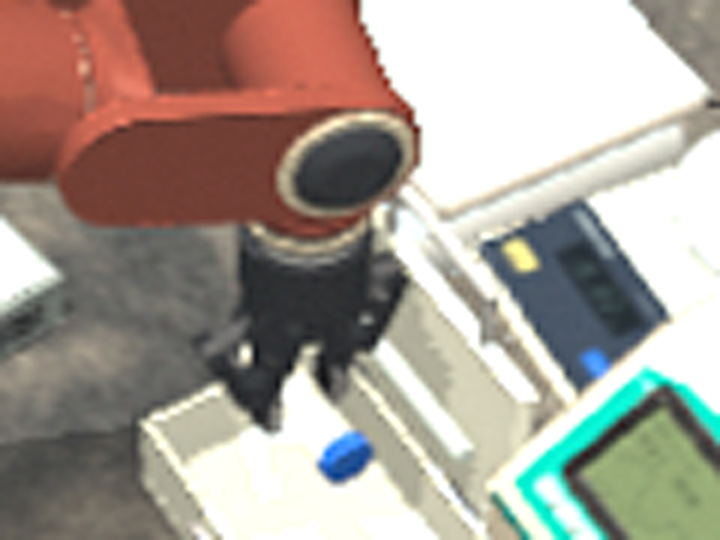

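View pics/top16c.png

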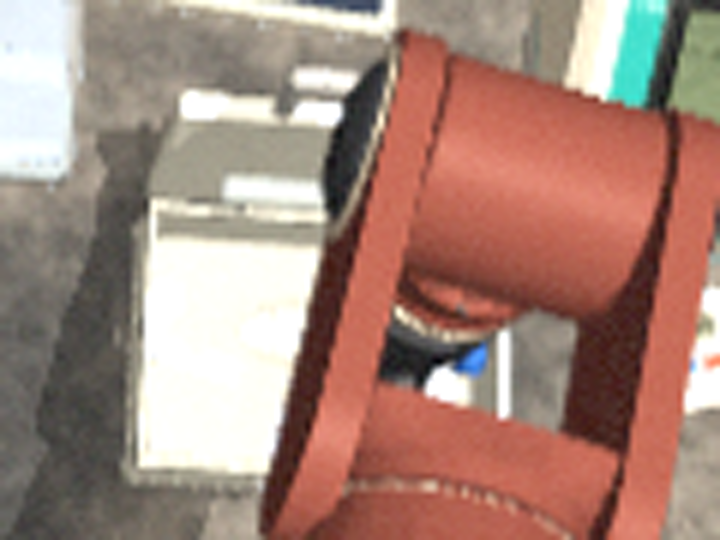

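Run:
```python
from h import *
d=np.load('pics/scene16_d.npy')
for v in range(156,204,4): 
    P=[px2w('scene',u,v,d[v,u]) for u in range(280,304)]
    P=[q for q in P if q[1]<.06 and q[2]>.17 and q[0]>.1]; P.sort(key=lambda q:-q[0]); print(v,[ (q*1000).round().astype(int).tolist() for q in P[:5]])
```

```text
156 [[558, -77, 451], [552, -81, 458], [550, -79, 457], [544, -82, 462], [543, -78, 459]]
160 [[560, -87, 442], [555, -89, 446], [553, -87, 445], [548, -88, 449], [545, -87, 449]]
164 [[563, -90, 426], [560, -89, 426], [557, -88, 426], [554, -88, 428], [548, -91, 434]]
168 [[561, -89, 407], [558, -88, 408], [554, -89, 410], [548, -92, 416], [545, -92, 418]]
172 [[627, 8, 258], [625, 11, 256], [623, 15, 253], [552, -88, 392], [549, -88, 394]]
176 [[631, -7, 250], [631, -13, 257], [626, -8, 253], [626, 23, 222], [625, 35, 210]]
180 [[631, 15, 206], [628, 18, 204], [627, -22, 246], [627, -28, 252], [622, 15, 210]]
184 [[629, -8, 209], [625, -7, 210], [623, -5, 209], [622, 1, 203], [621, 5, 200]]
188 [[630, -28, 207], [625, -10, 191], [623, -25, 208], [623, -32, 216], [623, -20, 203]]
192 [[624, -32, 193], [623, -27, 188], [623, -41, 203], [622, -23, 184], [621, -18, 180]]
196 [[623, -43, 183], [621, -39, 180], [586, -36, 197], [581, -37, 200], [578, -35, 200]]
200 [[565, -37, 187], [561, -38, 191], [556, -38, 194], [553, -30, 187], [552, -38, 196]]
```

Clearance to the upright lid is over 30 mm. Lowering.

>>> {"api": "play_rows", "payload": {
  "series": [
    {"dx":-0.2,"dy":0.1,"dz":2,"wx":0,"wy":0,"wz":0,"fingers":2.8},
    {"dx":0,"dy":0,"dz":2.5,"wx":0,"wy":0,"wz":0,"fingers":2.8},
    {"dx":0,"dy":0,"dz":2.5,"wx":0,"wy":0,"wz":0,"fingers":2.8},
    {"dx":0,"dy":0,"dz":2,"wx":0,"wy":0,"wz":0,"fingers":2.8},
    {"dx":0,"dy":0,"dz":1.5,"wx":0,"wy":0,"wz":0,"fingers":2.8},
    {"dx":0,"dy":0,"dz":1,"wx":0,"wy":0,"wz":0,"fingers":2.8},
    {"dx":0,"dy":0,"dz":0.5,"wx":0,"wy":0,"wz":0,"fingers":2.8},
    {"dx":0,"dy":0,"dz":0,"wx":0,"wy":0,"wz":0,"fingers":2.8}
  ]
}}

```text
time_s: 16.4
tool_pos: [0.54, -0.028, 0.0073]
eef_rot: [-3.141, -0.0, 1.626]
ft_force: [0.9, 0.3, -0.2]
width: 0.0336
```

```bash
python3 go.py .54 -.0285 -.006 1.626
python3 - <<'E'
from h import *
for n,b in (('scene',(230,170,100,75)),):
    p,d=snap(n,n+'17'); u,v,w,h=b; b=cv2.convertScaleAbs(p[v:v+h,u:u+w],alpha=1.2);cv2.imwrite(f'pics/{n}17c.png',cv2.resize(b,None,fx=7,fy=7,interpolation=2))
E
```

```text
t 16.4 pos [ 0.54   -0.028   0.0073] rpy [-3.141 -0.     1.626] F [ 0.9  0.3 -0.2] w 0.0336
shift cm [-0.05 -0.    1.33]
turn [-0. -0. -0.]
```

View pics/scene17c.png

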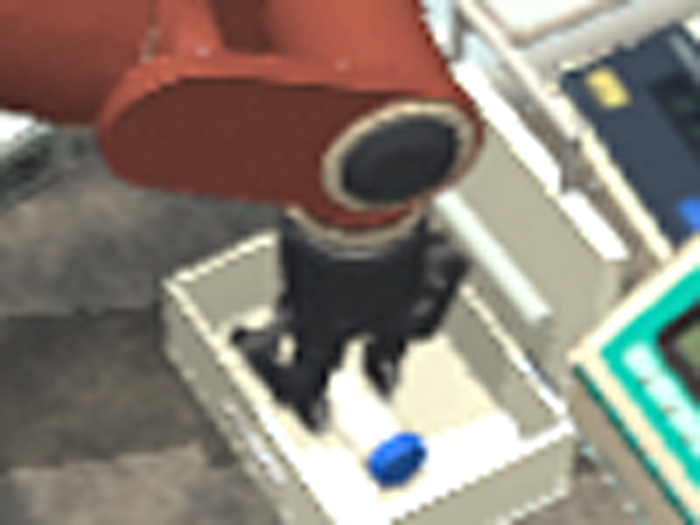

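>>> {"api": "play_rows", "payload": {
  "series": [
    {"dx":0,"dy":0,"dz":0.5,"wx":0,"wy":0,"wz":0,"fingers":2.8},
    {"dx":0,"dy":0,"dz":0.4,"wx":0,"wy":0,"wz":0,"fingers":2.8},
    {"dx":0,"dy":0,"dz":0.3,"wx":0,"wy":0,"wz":0,"fingers":2.8},
    {"dx":0,"dy":0,"dz":0,"wx":0,"wy":0,"wz":0,"fingers":2.8},
    {"dx":0,"dy":0,"dz":0,"wx":0,"wy":0,"wz":0,"fingers":2.8}
  ]
}}

```text
time_s: 16.95
tool_pos: [0.54, -0.0278, -0.0046]
eef_rot: [-3.141, -0.0, 1.626]
ft_force: [-0.4, -0.3, -0.8]
width: 0.0336
```

>>> {"api": "play_rows", "payload": {
  "series": [
    {"dx":0,"dy":0,"dz":0.15,"wx":0,"wy":0,"wz":0,"fingers":2.8},
    {"dx":0,"dy":0,"dz":0,"wx":0,"wy":0,"wz":0,"fingers":2.8},
    {"dx":0,"dy":0,"dz":0,"wx":0,"wy":0,"wz":0,"fingers":2.8}
  ]
}}

```text
time_s: 17.25
tool_pos: [0.5402, -0.0279, -0.006]
eef_rot: [3.141, 0.0, 1.626]
ft_force: [-0.1, -0.4, -0.1]
width: 0.0336
```

>>> {"api": "play_rows", "payload": {
  "series": [
    {"dx":0,"dy":0,"dz":0.1,"wx":0,"wy":0,"wz":0,"fingers":2.8},
    {"dx":0,"dy":0,"dz":0,"wx":0,"wy":0,"wz":0,"fingers":2.8},
    {"dx":0,"dy":0,"dz":0,"wx":0,"wy":0,"wz":0,"fingers":4.6},
    {"dx":0,"dy":0,"dz":0,"wx":0,"wy":0,"wz":0,"fingers":4.6},
    {"dx":0,"dy":0,"dz":0,"wx":0,"wy":0,"wz":0,"fingers":4.6}
  ]
}}

```text
time_s: 17.75
tool_pos: [0.5447, -0.0285, -0.0038]
eef_rot: [3.132, 0.002, 1.626]
ft_force: [7.4, -0.4, 4.6]
width: 0.0462
```

```bash
python3 go.py
python3 - <<'E'
from h import *
for n,b in (('scene',(240,180,80,65)),):
    p,d=snap(n,n+'18'); u,v,w,h=b; b=cv2.convertScaleAbs(p[v:v+h,u:u+w],alpha=1.2);cv2.imwrite(f'pics/{n}18c.png',cv2.resize(b,None,fx=9,fy=9,interpolation=2))
E
```

```text
t 17.75 pos [ 0.5447 -0.0285 -0.0038] rpy [3.132e+00 2.000e-03 1.626e+00] F [ 7.4 -0.4  4.6] w 0.0462
```

View pics/scene18c.png

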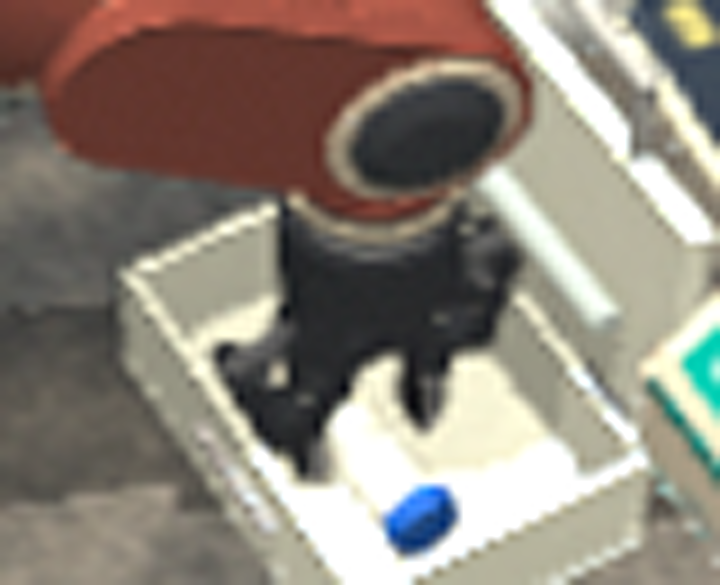

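>>> {"api": "play_rows", "payload": {
  "series": [
    {"dx":0,"dy":0,"dz":-0.7,"wx":0,"wy":0,"wz":0,"fingers":4.6},
    {"dx":0,"dy":0.1,"dz":-0.8,"wx":0,"wy":0,"wz":0,"fingers":4.6},
    {"dx":0,"dy":0.1,"dz":-1.5,"wx":0,"wy":0,"wz":0,"fingers":4.6},
    {"dx":0,"dy":0,"dz":-2.5,"wx":0,"wy":0,"wz":0,"fingers":4.6},
    {"dx":0,"dy":0,"dz":-4,"wx":0,"wy":0,"wz":0,"fingers":4.6},
    {"dx":0,"dy":0,"dz":-4,"wx":0,"wy":0,"wz":0,"fingers":4.6},
    {"dx":0,"dy":0,"dz":-4,"wx":0,"wy":0,"wz":0,"fingers":4.6},
    {"dx":0,"dy":0,"dz":-4,"wx":0,"wy":0,"wz":0,"fingers":4.6}
  ]
}}

```text
time_s: 18.6
tool_pos: [0.5414, -0.0276, 0.2102]
eef_rot: [-3.141, 0.0, 1.626]
ft_force: [1.3, 0.1, 0.2]
width: 0.0461
```

```bash
python3 go.py .633 -.0235 .315
python3 - <<'E'
from h import *
for n,b in (('scene',(230,150,110,85)),('top',(270,120,110,85))):
    p,d=snap(n,n+'19'); u,v,w,h=b; b=cv2.convertScaleAbs(p[v:v+h,u:u+w],alpha=1.1);cv2.imwrite(f'pics/{n}19c.png',cv2.resize(b,None,fx=7,fy=7,interpolation=2))
E
```

```text
t 18.6 pos [ 0.5414 -0.0276  0.2102] rpy [-3.141  0.     1.626] F [1.3 0.1 0.2] w 0.0461
shift cm [ -0.09   9.17 -10.48]
```

View pics/scene19c.png

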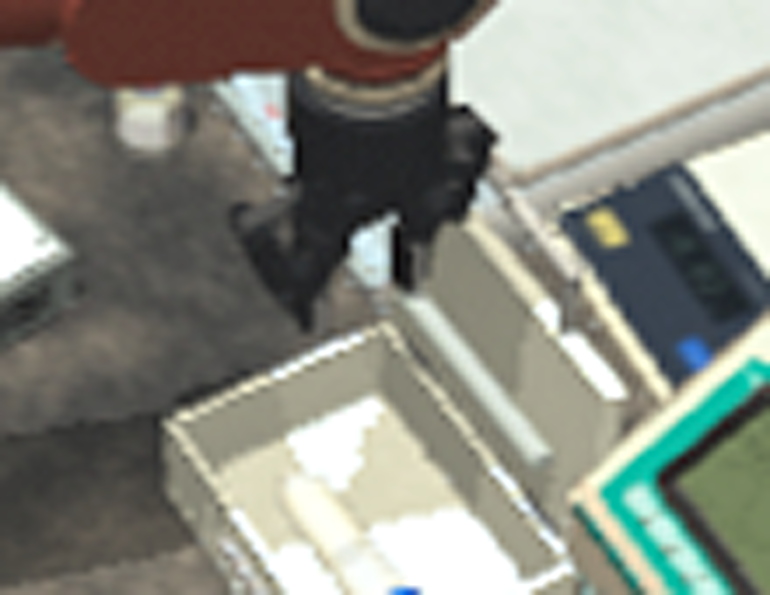

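View pics/top19c.png

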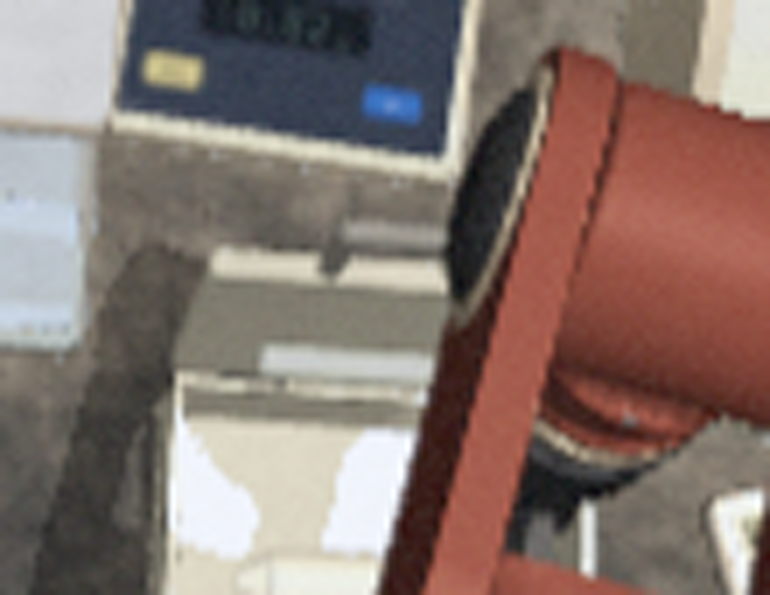

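Run:
```python
from h import *
d=np.load('pics/scene19_d.npy'); p=cv2.imread('pics/scene19.png')
print(at_z('scene',271.5,221,.018), w2px('scene',np.array([.54,-.028,.022])))
b=p[205:250,255:305]; cv2.imwrite('pics/s19t.png',cv2.resize(b,None,fx=12,fy=12,interpolation=2))
for u,v in ((275,224),(278,227),(281,230),(284,233),(287,235)): print((px2w('scene',u,v,d[v,u])*1000).round())
```

```text
[0.53105842 0.01618091 0.018     ] [279.12958668 227.99739386]
[529. -15.  38.]
[533. -30.  36.]
[535. -50.  40.]
[   9. -921. 1503.]
[547. -76.  34.]
```

View pics/s19t.png

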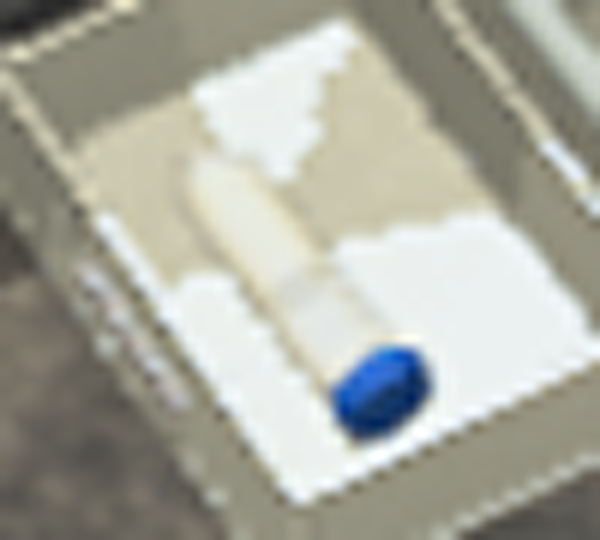

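The tube lies flat and released in the chest, near the middle (tip at scene px (272,219), cap at (287,237)). Next I regrip the bar from above.

>>> {"api": "play_rows", "payload": {
  "series": [
    {"dx":0,"dy":0,"dz":-4,"wx":0,"wy":0,"wz":0,"fingers":3.5},
    {"dx":0,"dy":0,"dz":-4,"wx":0,"wy":0,"wz":0,"fingers":3.5},
    {"dx":0,"dy":0,"dz":-2.5,"wx":0,"wy":0,"wz":0,"fingers":3.5},
    {"dx":0,"dy":3,"dz":0,"wx":0,"wy":0,"wz":0,"fingers":3.5},
    {"dx":0,"dy":3.5,"dz":0,"wx":0,"wy":0,"wz":0,"fingers":3.5},
    {"dx":0,"dy":2.6,"dz":0,"wx":0,"wy":0,"wz":0,"fingers":3.5},
    {"dx":0,"dy":0,"dz":0,"wx":0,"wy":0,"wz":0,"fingers":3.5},
    {"dx":0,"dy":0,"dz":0,"wx":0,"wy":0,"wz":0,"fingers":3.5}
  ]
}}

```text
time_s: 19.5
tool_pos: [0.6324, -0.0226, 0.3121]
eef_rot: [-3.139, -0.0, 1.626]
ft_force: [-0.5, 0.5, -0.1]
width: 0.0353
```

```bash
python3 go.py .632 -.0246 .2183
python3 - <<'E'
from h import *
for n,b in (('scene',(260,120,90,70)),('top',(270,110,90,70))):
    p,d=snap(n,n+'20'); u,v,w,h=b; b=cv2.convertScaleAbs(p[v:v+h,u:u+w],alpha=1.2);cv2.imwrite(f'pics/{n}20c.png',cv2.resize(b,None,fx=8,fy=8,interpolation=2))
E
```

```text
t 19.5 pos [ 0.6324 -0.0226  0.3121] rpy [-3.139 -0.     1.626] F [-0.5  0.5 -0.1] w 0.0353
shift cm [-0.2  -0.03  9.38]
```

View pics/scene20c.png

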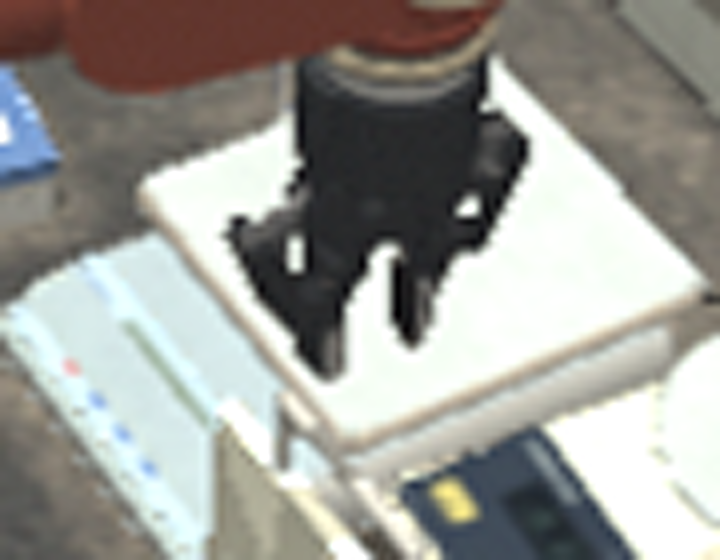

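>>> {"api": "play_rows", "payload": {
  "series": [
    {"dx":-0.1,"dy":0,"dz":2,"wx":0,"wy":0,"wz":0,"fingers":3.5},
    {"dx":0,"dy":0,"dz":3,"wx":0,"wy":0,"wz":0,"fingers":3.5},
    {"dx":0,"dy":0,"dz":2,"wx":0,"wy":0,"wz":0,"fingers":3.5},
    {"dx":0,"dy":0,"dz":1.4,"wx":0,"wy":0,"wz":0,"fingers":3.5},
    {"dx":0,"dy":0,"dz":1,"wx":0,"wy":0,"wz":0,"fingers":3.5},
    {"dx":0,"dy":0,"dz":0,"wx":0,"wy":0,"wz":0,"fingers":3.5},
    {"dx":0,"dy":0,"dz":0,"wx":0,"wy":0,"wz":0,"fingers":3.5}
  ]
}}

```text
time_s: 20.3
tool_pos: [0.6333, -0.0238, 0.2201]
eef_rot: [3.14, 0.0, 1.626]
ft_force: [0.1, -0.0, 0.1]
width: 0.0355
```

>>> {"api": "play_rows", "payload": {
  "series": [
    {"dx":0,"dy":0,"dz":0,"wx":0,"wy":0,"wz":0,"fingers":0.4},
    {"dx":0,"dy":0,"dz":0,"wx":0,"wy":0,"wz":0,"fingers":0.4},
    {"dx":0,"dy":0,"dz":0,"wx":0,"wy":0,"wz":0,"fingers":0.4},
    {"dx":0,"dy":0,"dz":0,"wx":0,"wy":0,"wz":0,"fingers":0.4}
  ],
  "squeeze": 25
}}

```text
time_s: 20.7
tool_pos: [0.6336, -0.0238, 0.2206]
eef_rot: [3.14, 0.0, 1.626]
ft_force: [-0.6, 0.1, 5.1]
width: 0.009
```

Run:
```python
import numpy as np
L=np.hypot(.185,.006); a=np.arctan2(.006,.185)
f=lambda th:np.array([-L*np.cos(th+a),L*np.sin(th+a)])
pr=f(1.59)
for th in list(np.arange(1.49,0,-.1))+[0]:
    q=f(th); print(round(th,2),((q-pr)*100).round(2)); pr=q
```

```text
1.49 [-1.85  0.  ]
1.39 [-1.84 -0.18]
1.29 [-1.81 -0.36]
1.19 [-1.77 -0.54]
1.09 [-1.71 -0.72]
0.99 [-1.63 -0.88]
0.89 [-1.53 -1.04]
0.79 [-1.42 -1.19]
0.69 [-1.29 -1.33]
0.59 [-1.15 -1.45]
0.49 [-1.   -1.56]
0.39 [-0.84 -1.65]
0.29 [-0.67 -1.72]
0.19 [-0.5  -1.78]
0.09 [-0.32 -1.82]
0 [-0.13 -1.66]
```

>>> {"api": "play_rows", "payload": {
  "series": [
    {"dx":0,"dy":-0.9,"dz":0,"wx":0,"wy":0,"wz":0,"fingers":0.4},
    {"dx":0,"dy":-0.95,"dz":0,"wx":0,"wy":0,"wz":0,"fingers":0.4},
    {"dx":0,"dy":-1.85,"dz":0.2,"wx":0,"wy":0,"wz":0,"fingers":0.4},
    {"dx":0,"dy":-1.8,"dz":0.35,"wx":0,"wy":0,"wz":0,"fingers":0.4},
    {"dx":0,"dy":-1.75,"dz":0.55,"wx":0,"wy":0,"wz":0,"fingers":0.4},
    {"dx":0,"dy":-1.7,"dz":0.7,"wx":0,"wy":0,"wz":0,"fingers":0.4},
    {"dx":0,"dy":-1.65,"dz":0.9,"wx":0,"wy":0,"wz":0,"fingers":0.4},
    {"dx":0,"dy":-1.55,"dz":1.05,"wx":0,"wy":0,"wz":0,"fingers":0.4}
  ]
}}

```text
time_s: 21.5
tool_pos: [0.5112, -0.0298, 0.1814]
eef_rot: [3.14, -0.001, 1.626]
ft_force: [-0.2, 1.3, 2.4]
width: 0.0087
```

>>> {"api": "play_rows", "payload": {
  "series": [
    {"dx":0,"dy":-1.4,"dz":1.2,"wx":0,"wy":0,"wz":0,"fingers":0.4},
    {"dx":0,"dy":-1.3,"dz":1.35,"wx":0,"wy":0,"wz":0,"fingers":0.4},
    {"dx":0,"dy":-1.15,"dz":1.45,"wx":0,"wy":0,"wz":0,"fingers":0.4},
    {"dx":0,"dy":-1.0,"dz":1.55,"wx":0,"wy":0,"wz":0,"fingers":0.4},
    {"dx":0,"dy":-0.85,"dz":1.65,"wx":0,"wy":0,"wz":0,"fingers":0.4},
    {"dx":0,"dy":-0.65,"dz":1.7,"wx":0,"wy":0,"wz":0,"fingers":0.4}
  ]
}}

```text
time_s: 22.1
tool_pos: [0.4477, -0.0331, 0.0917]
eef_rot: [3.14, -0.002, 1.626]
ft_force: [4.3, 2.4, 1.3]
width: 0.0087
```

```bash
python3 go.py .4384 -.0343 .0395
python3 - <<'E'
from h import *
for n,b in (('scene',(230,170,90,70)),):
    p,d=snap(n,n+'21'); u,v,w,h=b; b=cv2.convertScaleAbs(p[v:v+h,u:u+w],alpha=1.2);cv2.imwrite(f'pics/{n}21c.png',cv2.resize(b,None,fx=8,fy=8,interpolation=2))
E
```

```text
t 22.1 pos [ 0.4477 -0.0331  0.0917] rpy [ 3.140e+00 -2.000e-03  1.626e+00] F [4.3 2.4 1.3] w 0.0087
shift cm [-0.07 -0.95  5.22]
```

View pics/scene21c.png

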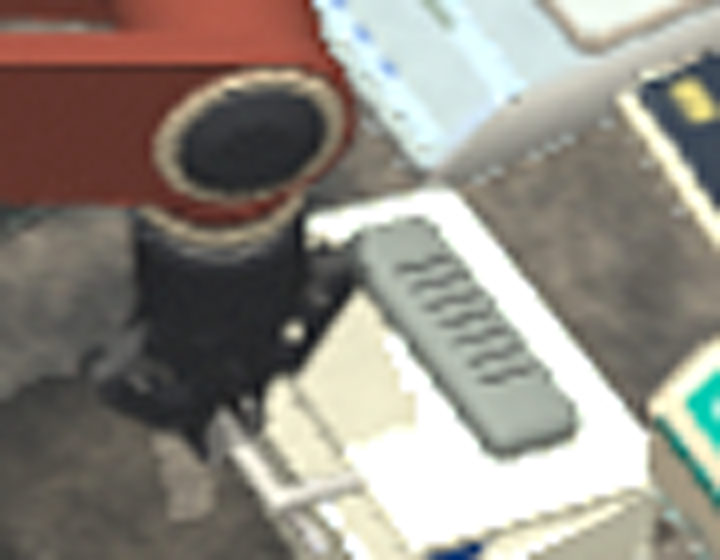

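>>> {"api": "play_rows", "payload": {
  "series": [
    {"dx":0,"dy":-0.45,"dz":1.7,"wx":0,"wy":0,"wz":0,"fingers":0.4},
    {"dx":0,"dy":-0.3,"dz":1.7,"wx":0,"wy":0,"wz":0,"fingers":0.4},
    {"dx":0,"dy":-0.1,"dz":1.2,"wx":0,"wy":0,"wz":0,"fingers":0.4},
    {"dx":0,"dy":0,"dz":0.5,"wx":0,"wy":0,"wz":0,"fingers":0.4},
    {"dx":0,"dy":0,"dz":0.3,"wx":0,"wy":0,"wz":0,"fingers":0.4},
    {"dx":0,"dy":0,"dz":0,"wx":0,"wy":0,"wz":0,"fingers":0.4}
  ]
}}

```text
time_s: 22.75
tool_pos: [0.4383, -0.0337, 0.0383]
eef_rot: [-3.137, -0.002, 1.626]
ft_force: [-5.1, 4.8, 4.3]
width: 0.0091
```

```bash
python3 go.py .4384 -.0343 .0395
```

```text
t 22.75 pos [ 0.4383 -0.0337  0.0383] rpy [-3.137e+00 -2.000e-03  1.626e+00] F [-5.1  4.8  4.3] w 0.0091
shift cm [-0.06  0.01 -0.12]
```

>>> {"api": "play_rows", "payload": {
  "series": [
    {"dx":0,"dy":0,"dz":0.4,"wx":0,"wy":0,"wz":0,"fingers":0.4},
    {"dx":0,"dy":0,"dz":0,"wx":0,"wy":0,"wz":0,"fingers":0.4},
    {"dx":0,"dy":0,"dz":0,"wx":0,"wy":0,"wz":0,"fingers":0.4}
  ]
}}

```text
time_s: 23.05
tool_pos: [0.4383, -0.0337, 0.0376]
eef_rot: [-3.134, -0.002, 1.626]
ft_force: [-18.7, 7.6, 27.1]
width: 0.0092
```

Run:
```python
from h import *
for n,b in (('scene',(230,170,90,80)),):
    p,d=snap(n,n+'22'); u,v,w,h=b; b=cv2.convertScaleAbs(p[v:v+h,u:u+w],alpha=1.0);cv2.imwrite(f'pics/{n}22c.png',cv2.resize(b,None,fx=7,fy=7,interpolation=2))
```

```text
(no output)
```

View pics/scene22c.png

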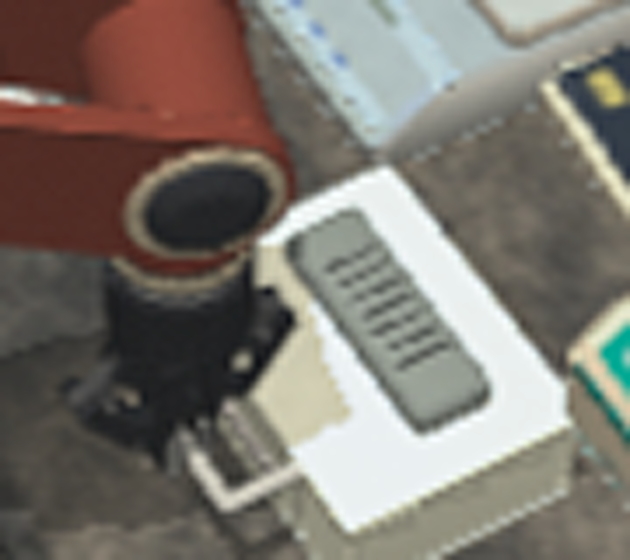

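The lid is against its stop (27 N with no more travel) and looks flush. Relaxing, then opening and rising.

>>> {"api": "play_rows", "payload": {
  "series": [
    {"dx":0,"dy":0,"dz":-0.5,"wx":0,"wy":0,"wz":0,"fingers":0.4},
    {"dx":0,"dy":0,"dz":0,"wx":0,"wy":0,"wz":0,"fingers":3.2},
    {"dx":0,"dy":0,"dz":0,"wx":0,"wy":0,"wz":0,"fingers":3.2},
    {"dx":0,"dy":0,"dz":0,"wx":0,"wy":0,"wz":0,"fingers":3.2},
    {"dx":0,"dy":0,"dz":-2,"wx":0,"wy":0,"wz":0,"fingers":3.2},
    {"dx":0,"dy":0,"dz":-4,"wx":0,"wy":0,"wz":0,"fingers":3.2},
    {"dx":0,"dy":0,"dz":-4,"wx":0,"wy":0,"wz":0,"fingers":3.2},
    {"dx":0,"dy":0,"dz":-4.5,"wx":0,"wy":0,"wz":0,"fingers":0}
  ]
}}

```text
time_s: 23.9
tool_pos: [0.439, -0.0345, 0.185]
eef_rot: [-3.14, -0.0, 1.626]
ft_force: [1.6, -1.4, -0.9]
width: 0.0189
```

```bash
python3 go.py .362 .283 .19 1.77
python3 - <<'E'
from h import *
for n,b in (('scene',(230,170,90,80)),):
    p,d=snap(n,n+'23'); u,v,w,h=b; b=cv2.convertScaleAbs(p[v:v+h,u:u+w],alpha=1.0);cv2.imwrite(f'pics/{n}23c.png',cv2.resize(b,None,fx=7,fy=7,interpolation=2))
E
python3 - <<'E'
import numpy as np
c,s=np.cos(.2),np.sin(.2)
for xb in(-.06,-.05,-.02,0.0,.01): print(xb,.43+xb*c-.036*s,.2594+xb*s+.036*c)
E
```

```text
t 23.9 pos [ 0.439  -0.0345  0.185 ] rpy [-3.14  -0.     1.626] F [ 1.6 -1.4 -0.9] w 0.0189
shift cm [32.12 -5.95 -0.49]
turn [-0.002 -0.    -0.144]
-0.06 0.3640439094209033 0.282762236954581
-0.05 0.3738445751993157 0.2847489302625317
-0.02 0.403246572534553 0.29070901018638345
0.0 0.4228479040913778 0.2946823968022847
0.01 0.4326485698697902 0.2966690901102353
```

View pics/scene23c.png

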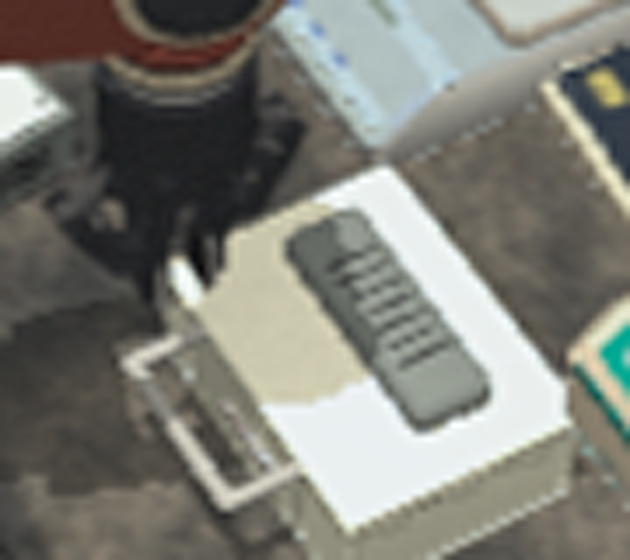

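The lid is flush (0.185 rise, lid corners back at their first positions). Now to the robot side of the long bat.

>>> {"api": "play_rows", "payload": {
  "series": [
    {"dx":3.5,"dy":-0.6,"dz":0,"wx":0,"wy":0,"wz":0,"fingers":0},
    {"dx":4.5,"dy":-0.8,"dz":0,"wx":0,"wy":0,"wz":0,"fingers":0},
    {"dx":4.5,"dy":-0.8,"dz":0,"wx":0,"wy":0,"wz":0,"fingers":0},
    {"dx":4.5,"dy":-0.8,"dz":0,"wx":0,"wy":0,"wz":0,"fingers":0},
    {"dx":4.5,"dy":-0.8,"dz":0,"wx":0,"wy":0,"wz":0,"fingers":0},
    {"dx":4.5,"dy":-0.8,"dz":0,"wx":0,"wy":0,"wz":0,"fingers":0},
    {"dx":4.2,"dy":-0.6,"dz":0,"wx":0,"wy":0,"wz":0,"fingers":0},
    {"dx":2.0,"dy":0,"dz":0,"wx":0,"wy":0,"wz":-0.144,"fingers":0}
  ]
}}

```text
time_s: 24.75
tool_pos: [0.3692, 0.2869, 0.1843]
eef_rot: [3.141, -0.0, 1.776]
ft_force: [0.1, -0.5, 1.0]
width: -0.0
```

>>> {"api": "play_rows", "payload": {
  "series": [
    {"dx":0,"dy":0,"dz":0,"wx":0,"wy":0,"wz":0,"fingers":0},
    {"dx":0,"dy":0,"dz":0,"wx":0,"wy":0,"wz":0,"fingers":0}
  ]
}}

```text
time_s: 24.95
tool_pos: [0.3702, 0.284, 0.1841]
eef_rot: [-3.141, 0.001, 1.769]
ft_force: [0.0, -0.1, -0.8]
width: 0.0
```

```bash
python3 go.py .369 .2838 .072 1.77
```

```text
t 24.95 pos [0.3702 0.284  0.1841] rpy [-3.141e+00  1.000e-03  1.769e+00] F [ 0.  -0.1 -0.8] w 0.0
shift cm [ 1.000e-02 -1.100e-01  1.121e+01]
turn [-0.001  0.001 -0.001]
```

>>> {"api": "play_rows", "payload": {
  "series": [
    {"dx":0,"dy":0,"dz":3,"wx":0,"wy":0,"wz":0,"fingers":0},
    {"dx":0,"dy":0,"dz":4,"wx":0,"wy":0,"wz":0,"fingers":0},
    {"dx":0,"dy":0,"dz":2.5,"wx":0,"wy":0,"wz":0,"fingers":0},
    {"dx":0,"dy":0,"dz":1.7,"wx":0,"wy":0,"wz":0,"fingers":0},
    {"dx":0,"dy":0,"dz":0,"wx":0,"wy":0,"wz":0,"fingers":0},
    {"dx":0,"dy":0,"dz":0,"wx":0,"wy":0,"wz":0,"fingers":0}
  ]
}}

```text
time_s: 25.55
tool_pos: [0.3707, 0.2834, 0.0728]
eef_rot: [3.142, 0.0, 1.767]
ft_force: [0.2, 0.6, -0.3]
width: -0.0005
```

```bash
python3 go.py .4177 .2937 .072 1.77
python3 - <<'E'
from h import *
p,d=snap('scene','s24'); b=cv2.convertScaleAbs(p[145:190,190:245],alpha=1.8); cv2.imwrite('pics/s24d.png',cv2.resize(b,None,fx=13,fy=13,interpolation=2))
E
```

```text
t 25.55 pos [0.3707 0.2834 0.0728] rpy [3.142 0.    1.767] F [ 0.2  0.6 -0.3] w -0.0005
shift cm [0.09 4.81 0.08]
turn [ 0.     0.    -0.003]
```

View pics/s24d.png

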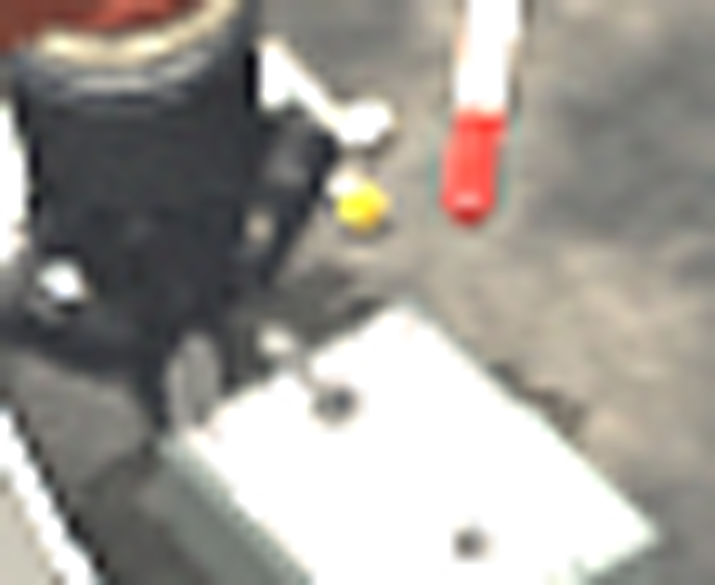

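The bat's tip, leaning toward the robot, is at crop (275,340), and the fingers stand on its robot side. Pushing away.

>>> {"api": "play_rows", "payload": {
  "series": [
    {"dx":0.1,"dy":0.8,"dz":0,"wx":0,"wy":0,"wz":0,"fingers":0},
    {"dx":0,"dy":0.8,"dz":0,"wx":0,"wy":0,"wz":0,"fingers":0},
    {"dx":0,"dy":0.8,"dz":0,"wx":0,"wy":0,"wz":0,"fingers":0},
    {"dx":0,"dy":0.8,"dz":0,"wx":0,"wy":0,"wz":0,"fingers":0},
    {"dx":0,"dy":0.8,"dz":0,"wx":0,"wy":0,"wz":0,"fingers":0},
    {"dx":0,"dy":0.8,"dz":0,"wx":0,"wy":0,"wz":0,"fingers":0},
    {"dx":0,"dy":0,"dz":0,"wx":0,"wy":0,"wz":0,"fingers":0}
  ]
}}

```text
time_s: 26.3
tool_pos: [0.4181, 0.2949, 0.0725]
eef_rot: [3.141, 0.0, 1.769]
ft_force: [1.3, 0.1, 0.2]
width: 0.0002
```

```bash
python3 go.py
python3 - <<'E'
from h import *
p,d=snap('scene','s25'); b=cv2.convertScaleAbs(p[145:190,190:245],alpha=1.8); cv2.imwrite('pics/s25d.png',cv2.resize(b,None,fx=13,fy=13,interpolation=2))
E
```

```text
t 26.3 pos [0.4181 0.2949 0.0725] rpy [3.141 0.    1.769] F [1.3 0.1 0.2] w 0.0002
```

View pics/s25d.png

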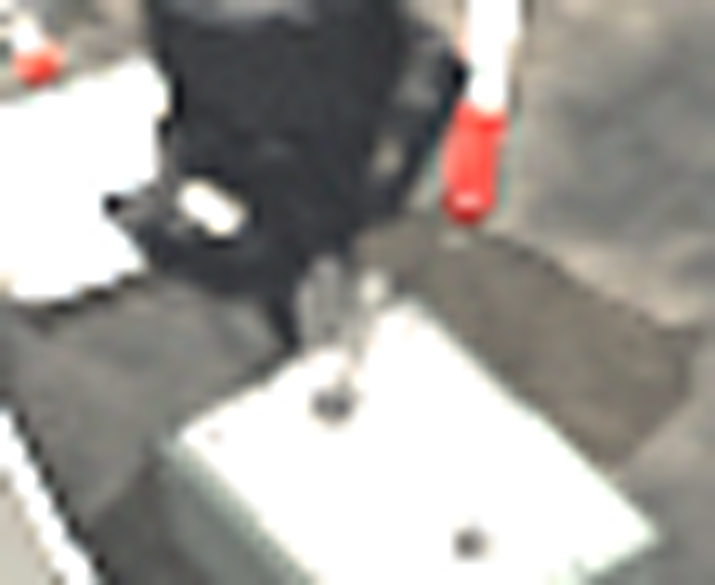

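The bat now leans away: its tip is at scene px (218.8,166.5), against the "on" prediction of (218.7,166.2). Backing off and rising clear.

>>> {"api": "play_rows", "payload": {
  "series": [
    {"dx":0,"dy":-0.8,"dz":0,"wx":0,"wy":0,"wz":0,"fingers":0},
    {"dx":0,"dy":-1,"dz":0,"wx":0,"wy":0,"wz":0,"fingers":0},
    {"dx":0,"dy":0,"dz":-3,"wx":0,"wy":0,"wz":0,"fingers":0},
    {"dx":0,"dy":0,"dz":-4,"wx":0,"wy":0,"wz":0,"fingers":0},
    {"dx":2,"dy":-1,"dz":-4,"wx":0,"wy":0,"wz":0,"fingers":0},
    {"dx":4,"dy":-2,"dz":0,"wx":0,"wy":0,"wz":0,"fingers":0},
    {"dx":4,"dy":-2,"dz":0,"wx":0,"wy":0,"wz":0,"fingers":0},
    {"dx":4,"dy":-2,"dz":0,"wx":0,"wy":0,"wz":0,"fingers":0}
  ]
}}

```text
time_s: 27.15
tool_pos: [0.3012, 0.4153, 0.1831]
eef_rot: [3.141, -0.001, 1.77]
ft_force: [0.7, 0.4, -0.2]
width: 0.0001
```

>>> {"api": "play_rows", "payload": {
  "series": [
    {"dx":4,"dy":-2,"dz":0,"wx":0,"wy":0,"wz":0,"fingers":0},
    {"dx":4,"dy":-2,"dz":0,"wx":0,"wy":0,"wz":0,"fingers":0},
    {"dx":0,"dy":0,"dz":0,"wx":0,"wy":0,"wz":0,"fingers":0}
  ]
}}

```text
time_s: 27.45
tool_pos: [0.2439, 0.4873, 0.1824]
eef_rot: [-3.14, -0.001, 1.776]
ft_force: [-0.5, -0.8, -1.1]
width: -0.0001
```

```bash
python3 go.py
python3 - <<'E'
from h import *
p,d=snap('scene','s26'); cv2.imwrite('pics/s26d.png',cv2.resize(p[120:320,180:380],None,fx=3,fy=3,interpolation=2))
p,d=snap('top','t26'); cv2.imwrite('pics/t26d.png',cv2.resize(p[150:270,190:420],None,fx=3.4,fy=3.4,interpolation=2))
a=cv2.imread('pics/top0.png'); cv2.imwrite('pics/t00d.png',cv2.resize(a[150:270,190:420],None,fx=3.4,fy=3.4,interpolation=2))
# lid top height
m=lambda t:np.median([px2w('top',u,v,np.load(f'pics/{t}_d.npy')[v,u])[2] for u in range(300,350,5) for v in range(206,216,2)])
print('lid z near bar edge before/after',m('top0'),m('t26'))
E
```

```text
t 27.45 pos [0.2439 0.4873 0.1824] rpy [-3.140e+00 -1.000e-03  1.776e+00] F [-0.5 -0.8 -1.1] w -0.0001
lid z near bar edge before/after 0.07689139605972328 0.07752829332128541
```

View pics/s26d.png

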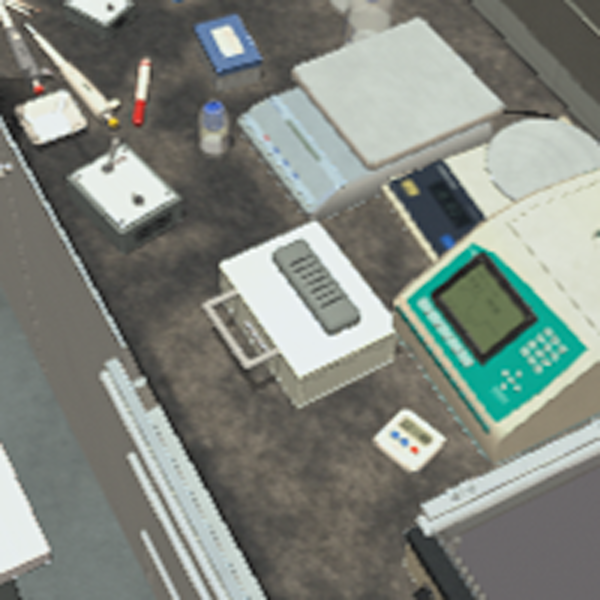

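View pics/t26d.png

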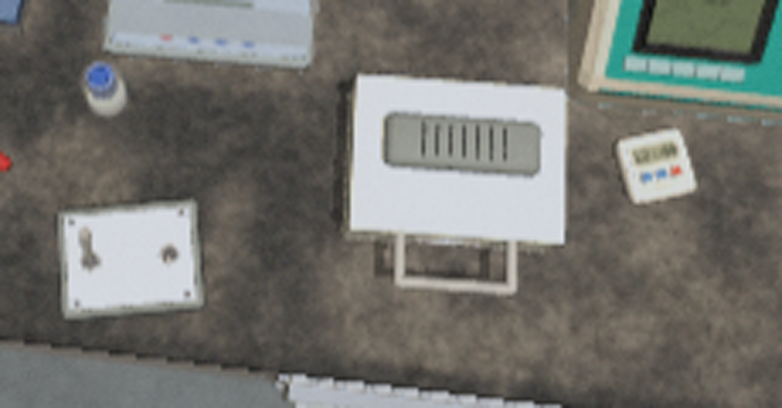

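Both views show the lid shut, the long toggle away (on), the short toggle unchanged, and the bottle and timer in place. The lid's front edge is at 77.5 mm, against 76.9 mm at the start. Handing in.

```bash
python3 -c "
from station import hand_in
print(hand_in())"
```

```text
the job is handed in; nothing more can be done
None
```

The job is done and handed in at about 27.5 s of the 72 s allowed; `hand_in()` gave no verdict. I flipped the long toggle off and lifted the lid upright by its bar. Then I laid the tube flat on the chest floor, shut the lid onto its stop, and flipped the toggle back on.

**Last checks**
- **Long toggle:** its tip is at scene pixel (218.8, 166.5), where "on" predicts (218.7, 166.2).
- **Lid:** shut. Its front edge measures 77.5 mm high, against 76.9 mm at the start, which is within depth noise.
- **Tube:** seen lying flat and released near the chest centre, about x −17 mm and y −12 mm in the chest frame, while the lid was still open. I could not see it after the lid closed.
- **Other things:** the short toggle, bottle and timer look unmoved, and the arm is clear of everything.

**What failed or disagreed**
- **First pull at the toggle:** it passed over the bat without touching it. The cameras put the fingertips about 11–20 mm above the reported TCP, although `env.tip_reach` says 17 mm ahead of it. I set the heights by camera from then on.
- **Releasing the tube:** the gripper leaned on the chest with about 9 N as the fingers opened.
- **Shutting the lid:** I pressed on the bar with about 34 N of wrist force to make sure it was at its stop.

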